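Put the brush stand together

TASK

Put the brush stand together on the steel post of the round stone base: first the yellow spacer tube, all the way down onto the base, then the blue brush carrier, collar upward, resting on the tube, and last the red knob over the post's tip, fully down on the carrier's collar. Let go of everything and leave the jar of brushes, the bottle, the tub and the palette knife where they are.

Things in the scene. Friction and masses are not known exactly. Their poses are not given: they have to be found in the camera images.
- base: the stand's base: round pale stone foot, 110 mm across and 18 mm high, fixed to the table, with an upright steel post in its middle, 12 mm in diameter. Origin at the centre of the foot's underside, z up along the post. The post rises to 99 mm above the table; its last 6 mm taper to 6 mm across. Nothing on the post at the start
- post_tip (a point): the very top of the post, on its axis, 99 mm above the table
- spacer: yellow plastic spacer tube, 32 mm outside, 16 mm bore right through, 45 mm tall, standing upright on the table. Both ends are alike. Origin at the centre of its lower end, z along its axis, up at the start. About 40 g
- spacer_mid (a point): the middle of the spacer tube on its axis, 22.5 mm from either end
- carrier: brush carrier: six blue rings (26 mm across, 16 mm holes) around a hub, together 100 mm across and 6 mm thick, with a bare metal collar 28 mm in diameter in the middle. The collar's top is 24 mm above the carrier's underside, so it stands 18 mm above the blue rings; 15 mm bore right through. Lies flat on the table, collar up. Origin at the centre of its underside, z up out of the collar. About 90 g
- knob: red plastic cap knob, 32 mm in diameter, 36 mm tall with a domed top (sides straight up to 27 mm), standing on the table with its bore down. Blind bore in the underside, 15 mm in diameter and 16 mm deep. Origin at the centre of its underside, z up through the dome. When fully home its underside rests on the carrier's collar, 87 mm above the table, with 12 mm of the post inside. About 40 g
- brush_jar: bystander: glass jar 72 mm across and 100 mm high holding paint brushes that reach 190 mm high. Origin at the centre of its underside
- medium: bystander: amber bottle with black cap, 56 mm across, 125 mm high. Origin at the centre of its underside
- tub: bystander: low white tub with green lid, 70 mm across, 60 mm high. Origin at the centre of its underside
- palette_knife: bystander: palette knife 190 mm long (red handle 20 mm thick, steel blade 24 mm wide), lying flat on the table beyond the work as seen from the robot. Origin at its middle, on the table; the handle points to its -x

How it is judged (in metres and radians):
On the way, in this order (a step that is already met when the one before it is completed fails the run):
1. the spacer tube is on the post, down on the base (horizontal distance between spacer_mid and base below 0.006 m and z of spacer_mid in the frame of base below 0.0445 m and angle between the z axis of spacer and the z axis of base, either way round below 0.12 rad), for 0.2 s.
2. the brush carrier is on the post, resting on the tube, collar up (horizontal distance between carrier and base below 0.006 m and z of carrier in the frame of base between 0.059 and 0.067 m and angle between carrier's own z axis and vertical below 0.12 rad), for 0.2 s.
3. the knob is on the post, fully down on the collar (horizontal distance between knob and base below 0.006 m and z of knob in the frame of base between 0.083 and 0.091 m and angle between knob's own z axis and vertical below 0.15 rad), for 0.2 s.
At the end, for the whole second after the job is handed in: The spacer tube stands on the base, the carrier lies collar up on the tube and the knob sits fully down on the collar: each within 3 mm of its home height, within 5 mm of the post's axis, upright to about 5 degrees, released and at rest (horizontal distance between each of spacer_mid, carrier, knob and base below 0.005 m and z of spacer_mid in the frame of base below 0.0435 m and angle between the z axis of spacer and the z axis of base, either way round below 0.08 rad and z of carrier in the frame of base between 0.06 and 0.066 m and angle between carrier's own z axis and vertical below 0.08 rad and z of knob in the frame of base between 0.084 and 0.09 m and angle between knob's own z axis and vertical below 0.1 rad and linear speed of each of knob, carrier below 0.02 m/s); the robot touches nothing.
It fails at once if a bystander (brush jar, bottle, tub or palette knife) shifted by more than 30 mm or tipped over (distance of any of brush_jar, medium, tub, palette_knife from where it was at the start of the episode above 0.03 m or angle between any of brush_jar, medium, tub's own z axis and vertical above 0.4 rad).
It also fails if it takes over 62 s, if anything falls off the work surface, if the arm or the gripper's body presses on something with over 40 N, if the wrist force passes 120 N, or if a joint passes its speed limit or range.

ROBOT

A 6-joint arm with a two-finger parallel gripper is mounted at the origin on the work surface. World frame = base frame: x ahead of the robot, y to its left, z up, the work surface at z = 0. Lengths are in m, angles in degrees, forces in N, time in s.
With the tool pointing down it reaches from about 0.35 to 0.875 m from the base axis. Payload 4.2 kg.
Tool frame: the origin (TCP) lies midway between the tips of the shut fingers; the grasp point (between the pads) lies 19 mm behind it (r.pinch_z is the distance from the TCP to the grasp point, in m); z points along the fingers, y is the direction in which the jaws open and shut (so a half turn about z gives the same grasp; the last joint's range is limited). The gripper opens to 87 mm and grips with 3 to 60 N. Pads are 19 mm wide; open, the fingers measure 117 mm over their backs; the gripper's body (75 mm by 190 mm) begins 51 mm behind the grasp point.
Start: joints at [90.963, 22.042, 0.453, 0, -68.411, -14.817], TCP at [0.15, 0.607, 0.223] pointing down, gripper open.
Joint ranges: [-179.83, 179.83], [-69.29, 118.12], [-61.27, 80.66], [-181.25, 117.63], [-171.15, -9.14], [-177.46, 177.46]. Speed limits (degrees/s): [159.86, 159.86, 180, 180, 180, 180].

INTERFACE

Orientations are given as a 3x3 rotation matrix whose columns are the frame's x, y, z axes.
In Python, from station import r, optics, workorder gives the robot as it stands.
- The arm moves only by the tool carry_out, never from a script. Its argument "commands" is a list of rows, each a list of 3 entries, a list of its own where there are three numbers: the shift along the tool's x, y, z in m, then the turn, a rotation vector about the tool's x, y, z in degrees, then the finger opening in m, from 0 to 0.087. In form: [[[tx, ty, tz], [ax, ay, az], grip], ...]. A call has 1 to 12 rows; each row shifts and turns the pose as measured when the row begins, along the tool's axes as they then stand; what a row does not reach is not made up. A row lasts 1/12 s, in which the tool goes at most 41.7 mm and 7.16 degrees, less where a joint would pass 70% of its speed; a pose out of reach is approached as far as the arm can. A call with a gripper value outside its range is refused whole. The fingers move at their own pace and stop on an object; the grip force is fixed at half the most. Time passes only in rows, so rows that do not move let the fingers close. It gives the time, the measured TCP pose, the force and the opening at its end, in the units of the state.
- r.sense(): the state, without advancing time (a new reading comes with each control period).
- optics.capture(name): name is "scene" or "top" or "wrist"; returns a dict with "img" (480x640x3 uint8, red, green, blue), "mtx" (3x3 intrinsics, pixels), "extrinsics" (4x4, takes a point from camera to world coordinates). Camera axes: x right, y down, z forward; pixel columns grow to the right and rows downward; lengths in m; the calibration is good to about 2 mm. A picture is of the moment at which its call begins. There is no depth.
- workorder.finish_job(): hands the job in, once; it reports no verdict.
The state is a dict: "time_s": time; "joints": joint angles; "joint_velocities": joint speeds; "effort": joint torques, N m; "tcp_pos": TCP position; "ee_rot": TCP orientation; "wrist_force": force on the tool from outside, world axes, zero at the start; "moment": the same for the moment, N m; "gripper_width": opening from 0.0 (shut) to 1.0 (fully open).
Only numpy, scipy, OpenCV 4.12 (cv2) and the standard library are available. Lean on these libraries where they do the work, as an engineer would, in place of code of your own. Each camera call takes 0.05 s, during which the arm holds its last target.

## Working session

There is one attempt and no reset: what is moved stays moved. The work goes in short steps, Python scripts to look and compute and a tool call to move; the robot and the scene stay as the last step left them, time stands still between calls to the robot, and variables do not carry over. Pictures are saved under pics/ and viewed, and the job is handed in when it is done.

Besides the shell and the picture viewer there is one more tool, called after "Request:" in YAML: its name, and indented under it one key for each argument. carry_out: Moves the arm, as the interface text tells. Its arguments: {"type":"object","properties":{"commands":{"type":"array","items":{"type":"array"}}},"required":["commands"]}

```bash
ls; mkdir -p pics
python3 - <<'E'
from station import r, optics, workorder
import cv2, numpy as np
s=r.sense(); print(s, r.pinch_z)
for n in ["scene","top","wrist"]:
    c=optics.capture(n); cv2.imwrite(f"pics/{n}0.png",c["img"][:,:,::-1]); print(n,c["mtx"].round(2).tolist(),c["extrinsics"].round(4).tolist())
E
```

```text
pics
{'time_s': 0.0, 'joints': array([ 9.09628162e+01,  2.20904589e+01,  3.81022075e-01, -2.79188259e-02,
       -6.84111949e+01, -1.48157979e+01]), 'joint_velocities': array([ 0.07285272, -0.02450949,  0.04899668, -0.11789054,  0.01977759,
        0.0879239 ]), 'effort': array([ 4.48634955e-04, -3.90662134e+01,  1.87393588e+01,  4.21975762e+00,
        1.09255279e-02, -1.90472188e-04]), 'tcp_pos': array([0.14949513, 0.60624797, 0.22147405]), 'ee_rot': array([[ 9.70870255e-01, -2.39605454e-01, -4.17650529e-04],
       [-2.39605796e-01, -9.70867962e-01, -2.11269427e-03],
       [ 1.00729552e-04,  2.15122351e-03, -9.99997681e-01]]), 'wrist_force': array([-0.82257529,  0.23089433,  0.60259654]), 'moment': array([-0.00843069, -0.03028991,  0.03621469]), 'gripper_width': 1.0009482309874302} 0.0187
scene [[468.82, 0.0, 315.59], [0.0, 468.82, 229.31], [0.0, 0.0, 1.0]] [[0.3728, 0.6923, -0.6179, 1.135], [0.9278, -0.2655, 0.2623, -0.2937], [0.0176, -0.671, -0.7413, 0.7993], [0.0, 0.0, 0.0, 1.0]]
top [[500.52, 0.0, 331.78], [0.0, 500.52, 241.65], [0.0, 0.0, 1.0]] [[-0.0115, -0.9924, 0.1223, 0.4388], [-0.9996, 0.0144, 0.0234, -0.0508], [-0.025, -0.122, -0.9922, 0.9576], [0.0, 0.0, 0.0, 1.0]]
wrist [[334.49, 0.0, 316.79], [0.0, 334.49, 238.76], [0.0, 0.0, 1.0]] [[-0.2397, -0.9392, -0.2458, 0.2172], [-0.9708, 0.2328, 0.0573, 0.5908], [0.0034, 0.2523, -0.9676, 0.3832], [0.0, 0.0, 0.0, 1.0]]
```

View pics/scene0.png

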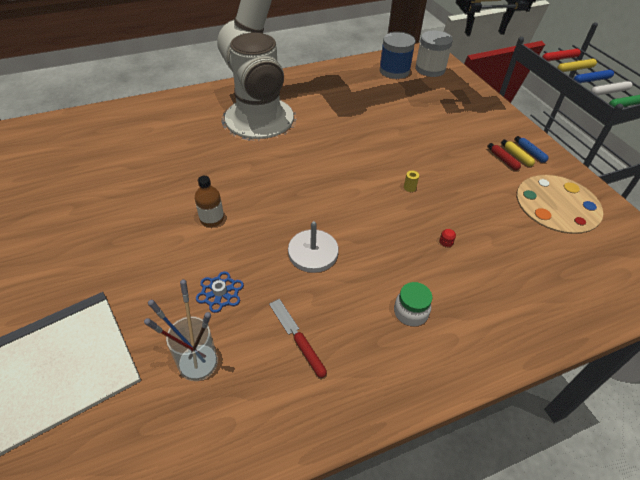

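View pics/top0.png

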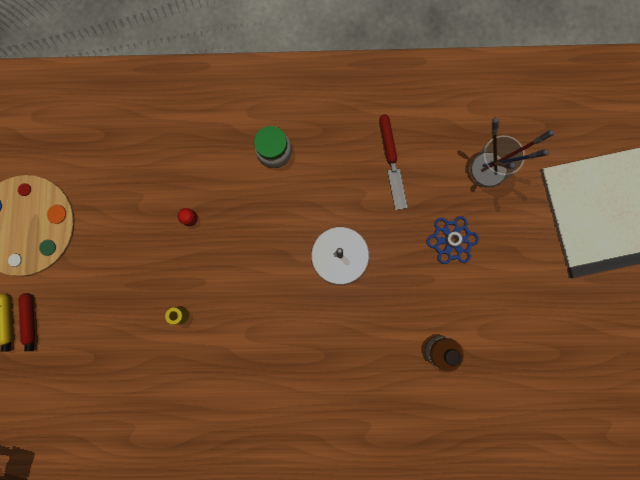

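View pics/wrist0.png

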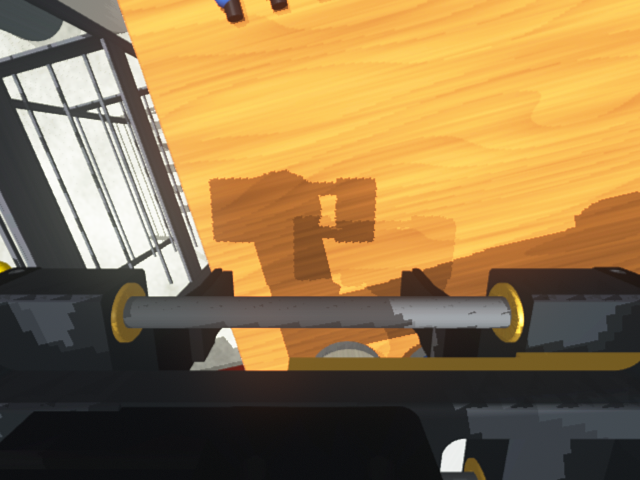

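The top view shows the spacer at (174,316), knob (187,217), base (340,256), carrier (455,239), tub (272,146), bottle (440,350) and jar (490,165). The scene view agrees. The wrist view shows no workpieces yet. Next I measure positions.

```bash
cat > h.py <<'E'
import numpy as np, cv2
from station import r, optics, workorder
def ray(c,px,z):
    d=c["extrinsics"][:3,:3]@np.linalg.solve(c["mtx"],[px[0],px[1],1.]); o=c["extrinsics"][:3,3]
    return (o+d*(z-o[2])/d[2])
def proj(c,P):
    T=np.linalg.inv(c["extrinsics"]); p=c["mtx"]@(T[:3,:3]@np.asarray(P)+T[:3,3]); return p[:2]/p[2]
def hsv(c): return cv2.cvtColor(c["img"],cv2.COLOR_RGB2HSV)
def blobs(m,amin=30):
    n,l,s,ce=cv2.connectedComponentsWithStats(m.astype(np.uint8)); return [(s[i].tolist(),ce[i].round(1).tolist()) for i in range(1,n) if s[i][4]>amin],l
E
python3 - <<'E'
from h import *
for n in ["scene","top"]:
    c=optics.capture(n); H=hsv(c); h,s,v=[H[...,i].astype(int) for i in range(3)]
    for nm,m in dict(yellow=(h>22)&(h<35)&(s>150)&(v>60),red=((h<5)|(h>174))&(s>190)&(v>70),blue=(h>100)&(h<125)&(s>120),grey=(s<30)&(v>110),green=(h>50)&(h<75)&(s>120)).items():
        print(n,nm,[b for b in blobs(m)[0] if b[0][4]<8000])
    x=(slice(160,340),slice(150,480)) if n=="scene" else (slice(120,370),slice(150,480))
    for nm,u in dict(sp=(412,181),kn=(448,238),ba=(313,250),ca=(219,290)).items() if n=="scene" else dict(sp=(174,316),kn=(187,217),ba=(340,256),ca=(455,239)).items():
        w=c["img"][u[1]-40:u[1]+40,u[0]-50:u[0]+50,::-1]; cv2.imwrite(f"pics/{n}_{nm}.png",cv2.resize(w,None,fx=4,fy=4,interpolation=cv2.INTER_NEAREST))
for n in ["scene","top"]:
    a=[cv2.imread(f"pics/{n}_{k}.png") for k in ["sp","kn","ba","ca"]]
    cv2.imwrite(f"pics/{n}_m.png",np.vstack([np.hstack(a[:2]),np.hstack(a[2:])])[:600])
    cv2.imwrite(f"pics/{n}_m.png",cv2.resize(np.vstack([np.hstack(a[:2]),np.hstack(a[2:])]),(750,600)))
E
```

```text
scene yellow [([558, 58, 39, 13, 277], [577.2, 64.5]), ([505, 142, 30, 24, 308], [519.5, 153.3]), ([404, 171, 15, 21, 228], [411.1, 180.7])]
scene red [([544, 49, 36, 11, 191], [562.2, 53.7]), ([440, 229, 16, 17, 143], [447.6, 236.2])]
scene blue [([381, 47, 32, 26, 570], [395.5, 61.1]), ([574, 69, 40, 13, 301], [593.9, 75.7]), ([518, 138, 30, 24, 271], [532.7, 149.6]), ([584, 202, 12, 8, 74], [589.5, 205.3]), ([196, 272, 47, 40, 523], [219.4, 292.2]), ([164, 318, 26, 27, 82], [176.4, 331.1])]
scene grey [([236, 0, 19, 26, 303], [244.7, 11.1]), ([482, 0, 25, 5, 59], [493.8, 2.2]), ([532, 0, 18, 7, 86], [540.1, 2.6]), ([474, 8, 33, 9, 161], [489.5, 11.3]), ([420, 10, 31, 34, 557], [432.0, 28.2]), ([448, 11, 19, 10, 108], [457.5, 16.3]), ([243, 12, 172, 65, 4552], [333.8, 39.7]), ([573, 20, 21, 28, 76], [582.0, 37.1]), ([591, 25, 24, 24, 171], [602.2, 36.0]), ([603, 26, 37, 39, 343], [624.2, 46.9]), ([230, 47, 45, 28, 172], [248.6, 59.4]), ([587, 46, 45, 31, 214], [605.2, 59.5]), ([629, 60, 11, 13, 35], [635.5, 66.5]), ([593, 64, 14, 7, 38], [599.2, 67.2]), ([578, 69, 13, 5, 34], [583.
[... 1516 characters left out ...]
10, 35], [207.9, 19.9]), ([526, 29, 55, 17, 378], [553.5, 39.4]), ([578, 31, 15, 13, 104], [586.1, 38.5]), ([217, 35, 12, 11, 55], [221.5, 40.7]), ([93, 40, 43, 16, 178], [113.5, 49.2]), ([134, 45, 12, 10, 58], [139.8, 50.2]), ([551, 155, 84, 112, 3727], [588.6, 217.0]), ([389, 163, 18, 47, 458], [397.0, 188.5]), ([631, 167, 9, 8, 32], [635.3, 170.7]), ([618, 175, 16, 9, 56], [625.6, 178.8]), ([548, 181, 9, 8, 32], [551.2, 184.3]), ([623, 182, 17, 22, 146], [632.4, 191.5]), ([630, 202, 10, 10, 50], [636.1, 207.5]), ([312, 227, 57, 57, 2445], [339.8, 255.4]), ([448, 232, 14, 14, 96], [454.6, 238.2]), ([9, 254, 12, 12, 114], [14.2, 259.7])]
top green [([254, 126, 33, 32, 795], [270.0, 141.6])]
```

View pics/top_m.png

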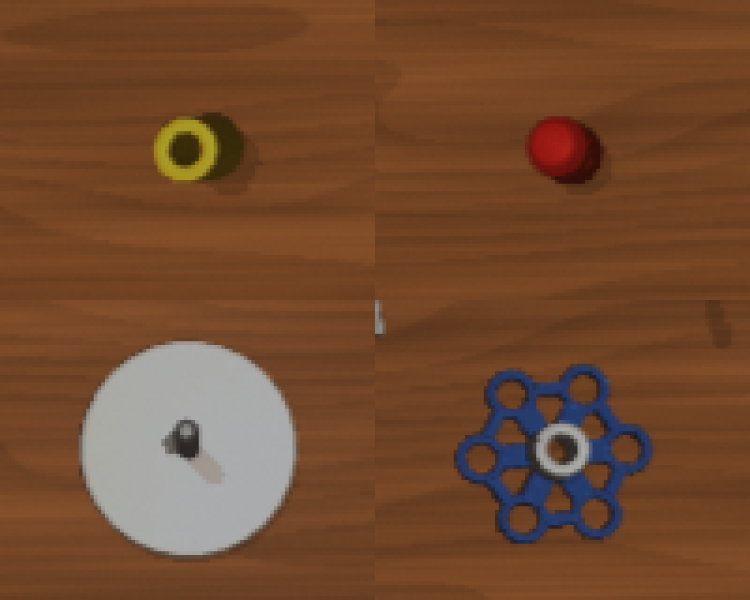

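View pics/scene_m.png

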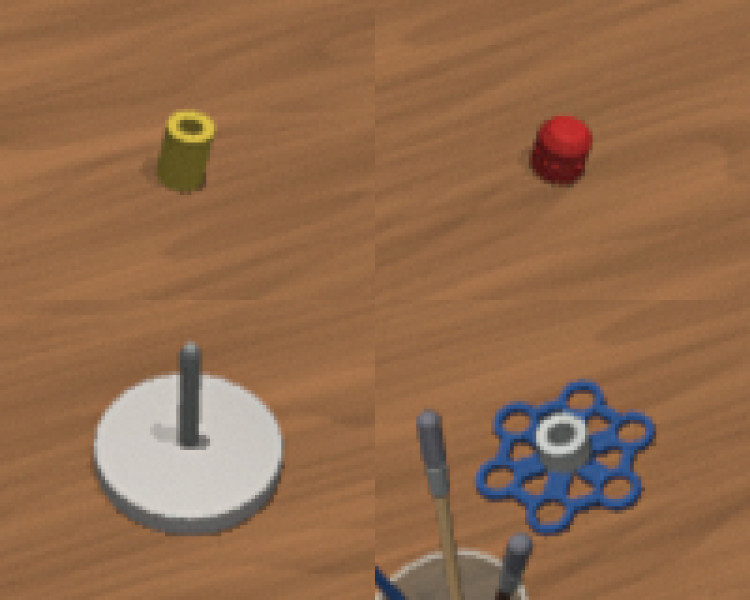

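Crops show each piece clearly: spacer ring, domed knob, base with post, carrier collar. Now I cast rays from both views.

Run:
```python
from h import *
C={n:optics.capture(n) for n in ["scene","top"]}
def box(c,x,y,w,hh,f):
    H=hsv(c)[y:y+hh,x:x+w].astype(int); m=f(H[...,0],H[...,1],H[...,2]); 
    b,l=blobs(m,10); i=np.argmax([q[0][4] for q in b]); k=b[i]
    cnt,_=cv2.findContours(m.astype(np.uint8),cv2.RETR_EXTERNAL,cv2.CHAIN_APPROX_NONE); cnt=max(cnt,key=cv2.contourArea)
    e=cv2.fitEllipse(cnt); return np.array(e[0])+[x,y],np.array(e[1])
G=lambda h,s,v:(s<45)&(v>110)
for nm,z,f,bx in [("spacer",.045,lambda h,s,v:(h>20)&(h<36)&(s>120)&(v>130),dict(scene=(395,160,35,40),top=(155,295,40,40))),
 ("base",.018,G,dict(scene=(280,215,70,60),top=(300,215,80,80))),
 ("collar",.024,G,dict(scene=(205,270,30,25),top=(440,225,30,30))),
 ("carrier",.006,lambda h,s,v:(h>98)&(h<128)&(s>90),dict(scene=(190,265,60,52),top=(420,205,70,70))),
 ("tub",.06,lambda h,s,v:(h>50)&(h<75)&(s>120),dict(scene=(390,270,50,50),top=(245,115,50,50))),
 ("knob",.020,lambda h,s,v:((h<6)|(h>172))&(s>190)&(v>30),dict(scene=(435,222,28,30),top=(170,200,34,34)))]:
    for n in C:
        p,ax=box(C[n],*bx[n],f); print(nm,n,p.round(1),ax.round(1),ray(C[n],p,z).round(4))
c=C["top"]; print("post tip top",[ray(c,(340+ (185-187.5)/3.75,256+(427-300-150)/3.75),.099).round(4)])
for nm,p,z in [("bottle",(453,357),.125),("jar",(490,168),0),("knifeL",(401,209),0),("handle",(385,117),.015)]: print(nm,ray(c,p,z).round(3))
c=C["scene"]; print("tip scene",ray(c,(313-50+190/3.75,210+(345-300)/3.75),.099).round(4))
for n in C: print(n,C[n]["img"].shape)
```

```text
spacer scene [412.4 174.5] [ 7.4 12.4] [0.4233 0.2612 0.045 ]
spacer top [172.9 315.5] [15.2 16.2] [0.4201 0.2614 0.045 ]
base scene [312.7 249.7] [36.2 49.9] [ 0.5366 -0.0452  0.018 ]
base top [339.7 255.2] [56.  56.3] [ 0.5287 -0.0433  0.018 ]
collar scene [218.2 285.5] [10.7 13. ] [ 0.5597 -0.2582  0.024 ]
collar top [454.5 238.3] [13.  13.4] [ 0.5569 -0.2584  0.024 ]
carrier scene [219.4 291.3] [35.  43.7] [ 0.5615 -0.2585  0.006 ]
carrier top [452.2 239.7] [44.7 46. ] [ 0.5564 -0.2579  0.006 ]
tub scene [415.5 296.7] [27.9 31.4] [0.7458 0.0803 0.06  ]
tub top [270.  141.6] [30.7 31.4] [0.7384 0.0831 0.06  ]
knob scene [447.7 236.6] [12.6 15.8] [0.6111 0.2486 0.02  ]
knob top [186.9 216.5] [15.7 19.3] [0.6069 0.2482 0.02  ]
post tip top [array([ 0.5302, -0.0434,  0.099 ])]
bottle [ 0.35  -0.225  0.125]
jar [ 0.697 -0.338  0.   ]
knifeL [ 0.619 -0.163  0.   ]
handle [ 0.799 -0.135  0.015]
tip scene [ 0.5312 -0.042   0.099 ]
scene (480, 640, 3)
top (480, 640, 3)
```

Request:
carry_out:
  commands:
    - [[0, 0, 0], [0, 0, -7], 0.087]
    - [[0, 0, 0], [0, 0, -6.9], 0.087]
    - [[0.024, 0.03, 0.006], [0, 0, 0], 0.087]
    - [[0.024, 0.03, 0.006], [0, 0, 0], 0.087]
    - [[0.024, 0.03, 0.006], [0, 0, 0], 0.087]
    - [[0.024, 0.03, 0.006], [0, 0, 0], 0.087]
    - [[0.024, 0.03, 0.006], [0, 0, 0], 0.06]
    - [[0.024, 0.03, 0.006], [0, 0, 0], 0.06]
    - [[0.024, 0.03, 0.006], [0, 0, 0], 0.06]
    - [[0.024, 0.03, 0.006], [0, 0, 0], 0.06]
    - [[0.024, 0.03, 0.006], [0, 0, 0], 0.06]
    - [[0.024, 0.03, 0.006], [0, 0, 0], 0.06]

```text
time_s: 1.35
tcp_pos: [0.3996, 0.3058, 0.1602]
ee_rot: [[1.0, 0.028, 0.003], [0.028, -1.0, 0.008], [0.003, -0.008, -1.0]]
wrist_force: [1.0, 1.2, -0.4]
gripper_width: 0.708
```

Run:
```python
from h import *
c=optics.capture("top")
for p in [(497,120),(553,133),(547,153)]: print(ray(c,p,.19).round(3))
```

```text
[ 0.723 -0.296  0.19 ]
[ 0.7   -0.382  0.19 ]
[ 0.668 -0.371  0.19 ]
```

Request:
carry_out:
  commands:
    - [[0.011, 0.022, 0.03], [0, 0, 0], 0.06]
    - [[0.011, 0.022, 0.03], [0, 0, 1.6], 0.06]
    - [[0, 0, 0], [0, 0, 0], 0.06]
    - [[0, 0, 0], [0, 0, 0], 0.06]

```text
time_s: 1.73
tcp_pos: [0.4281, 0.255, 0.1003]
ee_rot: [[1.0, -0.015, 0.004], [-0.015, -1.0, 0.008], [0.004, -0.008, -1.0]]
wrist_force: [0.4, 0.7, 0.3]
gripper_width: 0.69
```

Run:
```python
from h import *
for n in ["top","wrist","scene"]:
    c=optics.capture(n); cv2.imwrite(f"pics/{n}1.png",c["img"][:,:,::-1])
s=r.sense(); print(s["tcp_pos"],s["ee_rot"].round(4),s["time_s"])
a=cv2.imread("pics/top1.png")[220:400,80:320]; cv2.imwrite("pics/top1c.png",cv2.resize(a,(800,600)))
```

```text
[0.42780339 0.25673051 0.10134916] [[ 0.9999 -0.0123  0.0056]
 [-0.0123 -0.9999  0.0098]
 [ 0.0055 -0.0099 -0.9999]] 1.8833
```

View pics/wrist1.png

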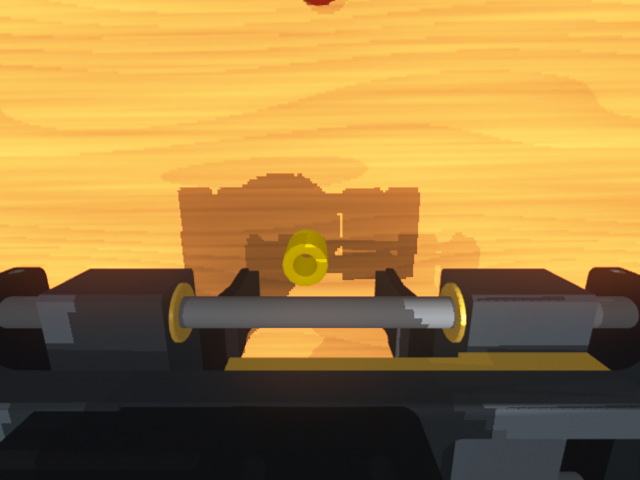

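View pics/scene1.png

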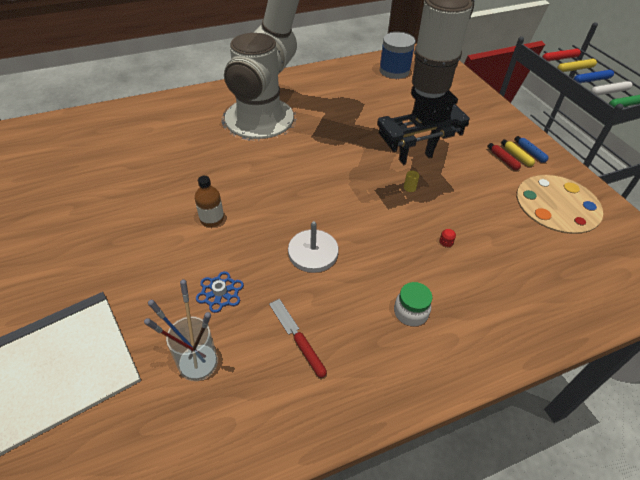

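The wrist view shows the spacer ring at (305,260), ahead of the open jaws. The scene view shows the gripper above the tube. I'll cross-check using the wrist ray.

```bash
cat >> h.py <<'E'
def fit(c,x,y,w,hh,f):
    H=hsv(c)[y:y+hh,x:x+w].astype(int); m=f(H[...,0],H[...,1],H[...,2]).astype(np.uint8)
    cnt,_=cv2.findContours(m,cv2.RETR_EXTERNAL,cv2.CHAIN_APPROX_NONE); cnt=max(cnt,key=cv2.contourArea)
    e=cv2.fitEllipse(cnt); return np.array(e[0])+[x,y],np.array(e[1])
def go(t,yaw=0):
    """tool-frame shift and turn from measured pose to target"""
    from scipy.spatial.transform import Rotation as R
    s=r.sense(); E=s["ee_rot"]; a=np.radians(yaw); D=np.array([[np.cos(a),np.sin(a),0],[np.sin(a),-np.cos(a),0],[0,0,-1]])
    print("t",round(s["time_s"],2),"tcp",s["tcp_pos"].round(4),"shift",(E.T@(np.array(t)-s["tcp_pos"])).round(4),"turn",R.from_matrix(E.T@D).as_rotvec(degrees=True).round(2),"F",s["wrist_force"].round(1),"grip",round(s["gripper_width"]*.087,4))
E
python3 - <<'E'
from h import *
c=optics.capture("wrist"); print(c["extrinsics"].round(3).tolist())
p,a=fit(c,270,220,70,80,lambda h,s,v:(h>25)&(h<36)&(s>120)&(v>165)); print(p,a,ray(c,p,.045))
print(c["img"][250:285:3,305],c["img"][235:245:3,305])
go((.4215,.2613,.1))
E
```

```text
[[-0.012, -0.969, -0.247, 0.497], [-1.0, 0.01, 0.011, 0.255], [-0.008, 0.247, -0.969, 0.263], [0.0, 0.0, 0.0, 1.0]]
[310.78581238 246.07125092] [ 3.61791873 13.56254578] [0.43570725 0.26161738 0.045     ]
[[193 162   0]
 [188 156   0]
 [144  99  31]
 [156 129   0]
 [158 130   0]
 [158 129   0]
 [157 129   0]
 [158 131   0]
 [158 131   0]
 [195 165   0]
 [193 163   0]
 [189 158   0]] [[172 140   0]
 [159 131   0]
 [162 133   0]
 [191 159   0]]
t 1.93 tcp [0.4279 0.2572 0.1017] shift [-0.0065 -0.004   0.0017] turn [-0.6  -0.36 -0.67] F [-0.1 -1.  -0. ] grip 0.0601
```

Run:
```python
from h import *
c=optics.capture("wrist")
p,a=fit(c,270,220,70,80,lambda h,s,v:(h>20)&(h<36)&(s>200)&(v>180)); print(p,a,ray(c,p,.045)); print(ray(c,(305,264),.045))
```

```text
[308.61192322 264.51425552] [41.36608505 42.56556702] [0.42257228 0.26382496 0.045     ]
[0.42296636 0.26630483 0.045     ]
```

Request:
carry_out:
  commands:
    - [[-0.006, -0.006, 0.01], [-0.6, -0.36, -0.67], 0.06]
    - [[0, 0, 0.025], [0, 0, 0], 0.06]
    - [[0, 0, 0.025], [0, 0, 0], 0.06]
    - [[0, 0, 0], [0, 0, 0], 0.06]
    - [[0, 0, 0], [0, 0, 0], 0.06]

```text
time_s: 2.4
tcp_pos: [0.4222, 0.2718, 0.0434]
ee_rot: [[1.0, 0.01, 0.008], [0.01, -1.0, 0.008], [0.008, -0.008, -1.0]]
wrist_force: [-0.0, 0.9, 0.3]
gripper_width: 0.692
```

```bash
python3 -c "
from h import *
go((.422,.262,.018))"
```

```text
t 2.4 tcp [0.4222 0.2718 0.0434] shift [-0.0005  0.01    0.0253] turn [-0.45 -0.44  0.6 ] F [-0.   0.9  0.3] grip 0.0602
```

Request:
carry_out:
  commands:
    - [[0, 0.01, 0], [0, 0, 0], 0.06]

```text
time_s: 2.48
tcp_pos: [0.4226, 0.2636, 0.0437]
ee_rot: [[1.0, 0.014, 0.009], [0.014, -1.0, 0.009], [0.009, -0.009, -1.0]]
wrist_force: [-1.2, 0.2, 0.1]
gripper_width: 0.69
```

Request:
carry_out:
  commands:
    - [[0, 0, 0], [0, 0, 0], 0.06]

```text
time_s: 2.57
tcp_pos: [0.4221, 0.2627, 0.0443]
ee_rot: [[1.0, 0.014, 0.008], [0.014, -1.0, 0.008], [0.008, -0.008, -1.0]]
wrist_force: [-0.8, -0.7, 0.2]
gripper_width: 0.69
```

Request:
carry_out:
  commands:
    - [[0, 0, 0], [0, 0, 0], 0.06]

```text
time_s: 2.65
tcp_pos: [0.4225, 0.2631, 0.0454]
ee_rot: [[1.0, 0.014, 0.01], [0.014, -1.0, 0.01], [0.01, -0.01, -1.0]]
wrist_force: [-0.5, 0.9, 0.4]
gripper_width: 0.692
```

Request:
carry_out:
  commands:
    - [[0, 0, 0], [0, 0, 0], 0.06]

```text
time_s: 2.73
tcp_pos: [0.4229, 0.2633, 0.0463]
ee_rot: [[1.0, 0.014, 0.011], [0.014, -1.0, 0.011], [0.011, -0.011, -1.0]]
wrist_force: [0.5, -0.0, -0.1]
gripper_width: 0.692
```

Request:
carry_out:
  commands:
    - [[-0.001, 0.001, 0.015], [-0.6, -0.6, 0.6], 0.06]
    - [[0, 0, 0.013], [-0.2, -0.2, 0], 0.06]
    - [[0, 0, 0.001], [0, 0, 0], 0.06]

```text
time_s: 2.98
tcp_pos: [0.4242, 0.2643, 0.0204]
ee_rot: [[1.0, 0.003, 0.003], [0.002, -1.0, 0.004], [0.003, -0.004, -1.0]]
wrist_force: [-0.3, -0.0, -0.0]
gripper_width: 0.687
```

```bash
python3 -c "
from h import *
go((.422,.262,.018))"
```

```text
t 2.98 tcp [0.4242 0.2643 0.0204] shift [-0.0023  0.0023  0.0024] turn [-0.21 -0.17  0.14] F [-0.3 -0.  -0. ] grip 0.0598
```

Request:
carry_out:
  commands:
    - [[-0.002, 0.001, 0.003], [-0.2, -0.2, 0.1], 0.06]
    - [[0, 0, 0.001], [0, 0, 0], 0.02]
    - [[0, 0, 0.001], [-0.1, -0.1, 0], 0.02]
    - [[0, 0, 0.001], [-0.1, -0.1, 0], 0.02]
    - [[0, 0, 0.001], [-0.1, -0.1, 0], 0.02]
    - [[0, 0, 0.001], [-0.1, -0.1, 0], 0.02]

```text
time_s: 3.48
tcp_pos: [0.4235, 0.2644, 0.0149]
ee_rot: [[1.0, 0.001, -0.004], [0.001, -1.0, -0.004], [-0.004, 0.004, -1.0]]
wrist_force: [0.5, 0.2, 0.3]
gripper_width: 0.399
```

```bash
python3 -c "
from h import *
go((.422,.262,.018))"
```

```text
t 3.48 tcp [0.4235 0.2644 0.0149] shift [-0.0015  0.0024 -0.003 ] turn [0.21 0.25 0.05] F [0.5 0.2 0.3] grip 0.0347
```

Request:
carry_out:
  commands:
    - [[0, 0, 0], [0.1, 0.1, 0], 0.02]
    - [[0, 0, 0], [0, 0, 0], 0.02]

```text
time_s: 3.65
tcp_pos: [0.4236, 0.2645, 0.015]
ee_rot: [[1.0, 0.001, -0.002], [0.001, -1.0, -0.002], [-0.002, 0.002, -1.0]]
wrist_force: [-0.5, -0.6, -0.3]
gripper_width: 0.37
```

```bash
python3 -c "
from h import *
go((.422,.262,.018))
c=optics.capture('wrist'); cv2.imwrite('pics/w2.png',c['img'][:,:,::-1])
c=optics.capture('scene'); cv2.imwrite('pics/s2.png',cv2.resize(c['img'][100:240,340:500,::-1],(640,560)))"
```

```text
t 3.65 tcp [0.4236 0.2645 0.015 ] shift [-0.0016  0.0025 -0.003 ] turn [0.1  0.14 0.04] F [-0.5 -0.6 -0.3] grip 0.0322
```

View pics/s2.png

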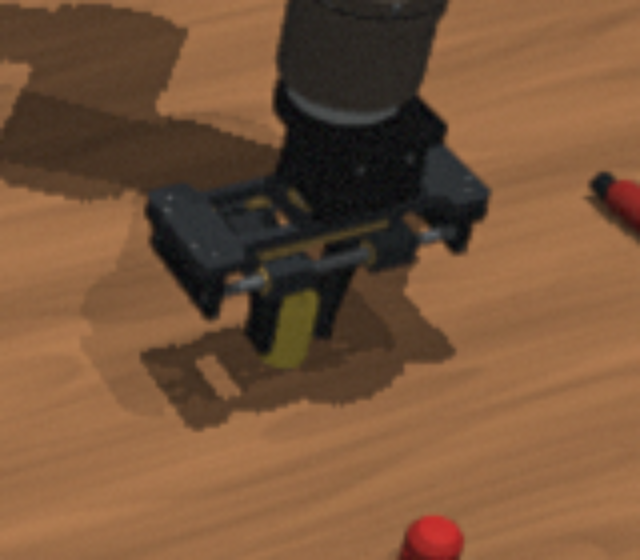

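View pics/w2.png

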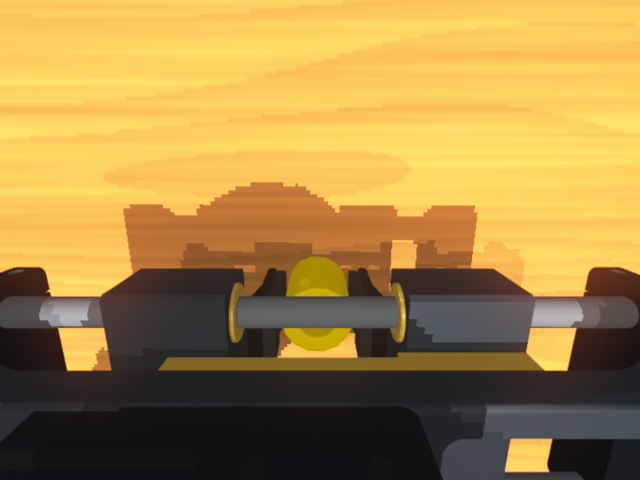

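Request:
carry_out:
  commands:
    - [[0, 0, -0.02], [0, 0, 0], 0.02]
    - [[0, 0, -0.04], [0, 0, 0], 0.02]
    - [[0, 0, -0.04], [0, 0, 0], 0.02]
    - [[0.011, 0.03, -0.02], [0, 0, 0], 0.02]
    - [[0.011, 0.03, 0], [0, 0, 0], 0.02]
    - [[0.011, 0.03, 0], [0, 0, 0], 0.02]
    - [[0.011, 0.03, 0], [0, 0, 0], 0.02]
    - [[0.011, 0.03, 0], [0, 0, 0], 0.02]
    - [[0.011, 0.03, 0], [0, 0, 0], 0.02]
    - [[0.011, 0.03, 0], [0, 0, 0], 0.02]

```text
time_s: 4.58
tcp_pos: [0.5047, 0.0522, 0.144]
ee_rot: [[1.0, 0.014, 0.004], [0.014, -1.0, -0.002], [0.004, 0.002, -1.0]]
wrist_force: [0.4, 0.7, -0.5]
gripper_width: 0.367
```

```bash
python3 -c "
from h import *
go((.532,-.042,.16))"
```

```text
t 4.58 tcp [0.5047 0.0522 0.144 ] shift [ 0.026   0.0946 -0.0157] turn [ 0.11 -0.22  0.82] F [ 0.4  0.7 -0.5] grip 0.0319
```

Request:
carry_out:
  commands:
    - [[0.009, 0.03, -0.006], [0, 0, 0.4], 0.02]
    - [[0.009, 0.025, -0.006], [0, 0, 0.4], 0.02]
    - [[0.006, 0.015, -0.003], [0, 0, 0], 0.02]
    - [[0.003, 0.008, -0.003], [0, 0, 0], 0.02]
    - [[0, 0.002, 0], [0, 0, 0], 0.02]
    - [[0, 0, 0], [0, 0, 0], 0.02]

```text
time_s: 5.08
tcp_pos: [0.5327, -0.0373, 0.1621]
ee_rot: [[1.0, -0.009, 0.002], [-0.009, -1.0, -0.002], [0.002, 0.002, -1.0]]
wrist_force: [0.6, -0.3, -0.8]
gripper_width: 0.364
```

```bash
python3 -c "
from h import *
go((.532,-.042,.16))"
```

```text
t 5.08 tcp [ 0.5327 -0.0373  0.1621] shift [-0.0007  0.0047  0.0021] turn [ 0.14 -0.1  -0.52] F [ 0.6 -0.3 -0.8] grip 0.0317
```

Request:
carry_out:
  commands:
    - [[-0.001, 0.003, 0.002], [0.1, -0.1, -0.4], 0.02]
    - [[0, 0, 0.01], [0, 0, 0], 0.02]
    - [[0, 0, 0], [0, 0, 0], 0.02]
    - [[0, 0, 0], [0, 0, 0], 0.02]

```text
time_s: 5.42
tcp_pos: [0.53, -0.0377, 0.1481]
ee_rot: [[1.0, 0.003, -0.002], [0.003, -1.0, -0.0], [-0.002, 0.0, -1.0]]
wrist_force: [0.2, -0.0, -0.3]
gripper_width: 0.362
```

```bash
python3 -c "
from h import *
go((.532,-.042,.15))
for n,(x,y,w,h) in dict(wrist=(160,160,320,240),scene=(240,140,160,120),top=(260,190,160,120)).items():
  c=optics.capture(n); cv2.imwrite(f'pics/{n}3.png',cv2.resize(c['img'][y:y+h,x:x+w,::-1],(640,480),interpolation=cv2.INTER_NEAREST))"
```

```text
t 5.42 tcp [ 0.53   -0.0377  0.1481] shift [ 0.002   0.0043 -0.0019] turn [0.   0.12 0.15] F [ 0.2 -0.  -0.3] grip 0.0315
```

View pics/scene3.png

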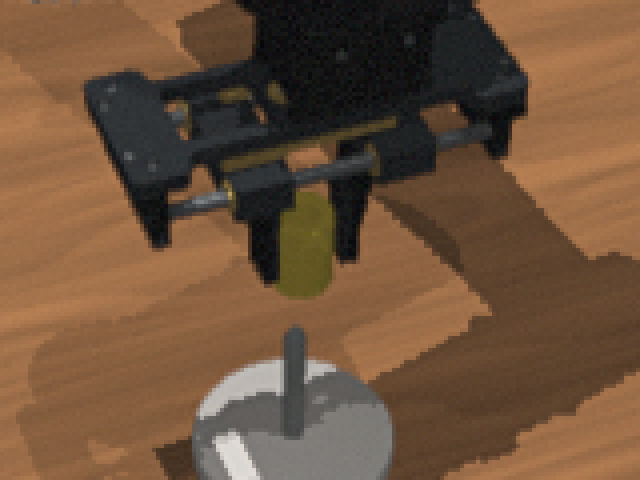

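View pics/wrist3.png

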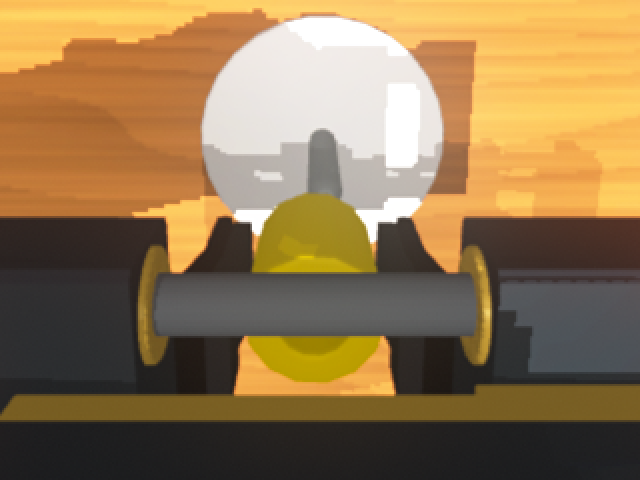

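View pics/top3.png

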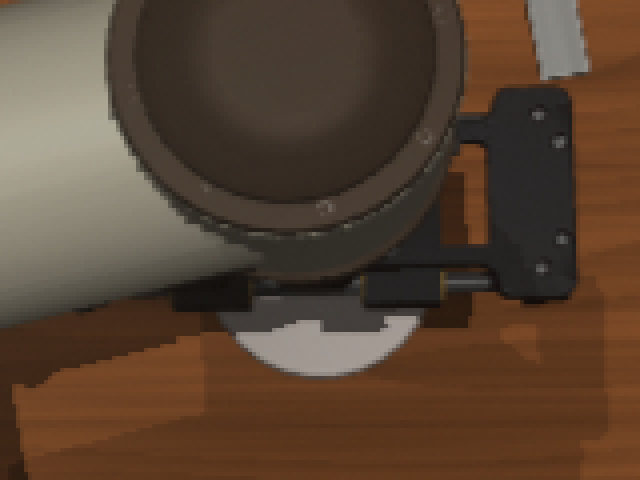

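```bash
cat > m.py <<'E'
from h import *
# carried part: rows' left/right bounds -> axis direction; compare with the post
def cols(c,m,rows):
    o=[]
    for v in rows:
        x=np.where(m[v])[0]
        if len(x): o.append((v,x.min(),x.max()))
    return o
E
python3 - <<'E'
from m import *
c=optics.capture("scene"); H=hsv(c).astype(int); 
m=(H[...,0]>20)&(H[...,0]<36)&(H[...,1]>120); m[:, :300]=0; m[:,345:]=0
print(cols(c,m,range(185,216,2)))
g=(H[...,1]<60)&(H[...,2]<125); g[:,:305]=0; g[:,322:]=0
print(cols(c,g,range(220,252,3)))
c=optics.capture("wrist"); H=hsv(c).astype(int)
m=(H[...,0]>20)&(H[...,0]<36)&(H[...,1]>200)&(H[...,2]<200); m[:, :280]=0; m[:,355:]=0
print(cols(c,m,range(255,294,3)))
g=(H[...,1]<60)&(H[...,2]<125); g[:,:305]=0; g[:,335:]=0
print(cols(c,g,range(222,258,3)))
print(c["extrinsics"].round(4).tolist(),r.sense()["tcp_pos"])
E
```

```text
[(189, np.int64(314), np.int64(320)), (191, np.int64(314), np.int64(323)), (193, np.int64(310), np.int64(323)), (195, np.int64(310), np.int64(323)), (197, np.int64(310), np.int64(323)), (199, np.int64(310), np.int64(323)), (201, np.int64(310), np.int64(323)), (203, np.int64(310), np.int64(322)), (205, np.int64(310), np.int64(322)), (207, np.int64(310), np.int64(322)), (209, np.int64(310), np.int64(322)), (211, np.int64(309), np.int64(321)), (213, np.int64(311), np.int64(319))]
[(223, np.int64(312), np.int64(315)), (226, np.int64(311), np.int64(315)), (229, np.int64(311), np.int64(315)), (232, np.int64(311), np.int64(315)), (235, np.int64(311), np.int64(321)), (238, np.int64(305), np.int64(321)), (241, np.int64(305), np.int64(321)), (244, np.int64(305), np.int64(320)), (247, np.int64(305), np.int64(315)), (250, np.int64(320), np.int64(320))]
[(264, np.int64(299), np.int64(300)), (267, np.int64(296), np.int64(305)), (270, np.int64(294), np.int64(312)), (273, np.int64(293), np.int64(341)), (276, np.int64(292), np.int64(342)), (279, np.int64(290), np.int64(333)), (282, np.int64(289), np.int64(343)), (285, np.int64(288), np.int64(344)), (288, np.int64(288), np.int64(345)), (291, np.int64(287), np.int64(346))]
[(237, np.int64(315), np.int64(317)), (240, np.int64(315), np.int64(326)), (243, np.int64(315), np.int64(327)), (246, np.int64(315), np.int64(328)), (249, np.int64(314), np.int64(328)), (252, np.int64(314), np.int64(329)), (255, np.int64(314), np.int64(329))]
[[0.0019, -0.9672, -0.2539, 0.6002], [-1.0, -0.0015, -0.0018, -0.0372], [0.0014, 0.2539, -0.9672, 0.3102], [0.0, 0.0, 0.0, 1.0]] [ 0.53055174 -0.03805488  0.14881325]
```

Run:
```python
from m import *
c=optics.capture("wrist"); print(ray(c,(321,225),.098), ray(c,(317,273),.133))
# bottom far edge of tube in wrist v~ 160+193/2=256.5 ; spacer far bottom edge = axis x +16mm
print(ray(c,(317,256.5),.1333))
print(ray(c,(321,166+1),.018),ray(c,(282,228),.018),ray(c,(361,228),.018))
go((.532,-.041,.125))
```

```text
[ 0.55386169 -0.04038533  0.098     ] [ 0.53385362 -0.03775881  0.133     ]
[ 0.54369454 -0.03773938  0.1333    ]
[ 0.58712373 -0.04129963  0.018     ] [ 0.53357096 -0.00662019  0.018     ] [ 0.53367419 -0.07741595  0.018     ]
t 5.72 tcp [ 0.5306 -0.0381  0.1489] shift [0.0014 0.0029 0.0239] turn [-0.02  0.04  0.09] F [ 1.  -0.2 -0.9] grip 0.0319
```

Run:
```python
from m import *
c=optics.capture("wrist")
for P in [(.532,-.041,.099),(.532,-.041,.018),(.587,-.041,.018),(.530,-.038,.133),(.546,-.038,.133)]: print(P,proj(c,P).round(1))
c=optics.capture("scene")
for P in [(.532,-.041,.099),(.532,-.041,.018),(.530,-.038,.133)]: print(P,proj(c,P).round(1))
```

```text
(0.532, -0.041, 0.099) [321.7 257.6]
(0.532, -0.041, 0.018) [320.3 229.8]
(0.587, -0.041, 0.018) [320.5 167.2]
(0.53, -0.038, 0.133) [317.3 279.4]
(0.546, -0.038, 0.133) [317.3 252.4]
(0.532, -0.041, 0.099) [314.3 222.1]
(0.532, -0.041, 0.018) [313.7 247.6]
(0.53, -0.038, 0.133) [315.6 209.4]
```

Request:
carry_out:
  commands:
    - [[0.0035, 0.004, 0.005], [0, 0, 0], 0.02]
    - [[0, 0, 0.01], [0, 0, 0], 0.02]
    - [[0, 0, 0.005], [0, 0, 0], 0.02]
    - [[0, 0, 0], [0, 0, 0], 0.02]

```text
time_s: 6.15
tcp_pos: [0.5347, -0.0428, 0.1273]
ee_rot: [[1.0, 0.001, 0.001], [0.001, -1.0, 0.001], [0.001, -0.001, -1.0]]
wrist_force: [-0.5, 0.8, -1.4]
gripper_width: 0.366
```

Run:
```python
from m import *
go((.534,-.042,.119))
for n,(x,y,w,h) in dict(wrist=(160,160,320,240),scene=(260,160,120,90)).items():
  c=optics.capture(n); cv2.imwrite(f'pics/{n}4.png',cv2.resize(c['img'][y:y+h,x:x+w,::-1],(640,480),interpolation=cv2.INTER_NEAREST))
```

```text
t 6.15 tcp [ 0.5347 -0.0428  0.1273] shift [-0.0007 -0.0008  0.0083] turn [-0.04 -0.04  0.05] F [-0.5  0.8 -1.4] grip 0.0318
```

View pics/scene4.png

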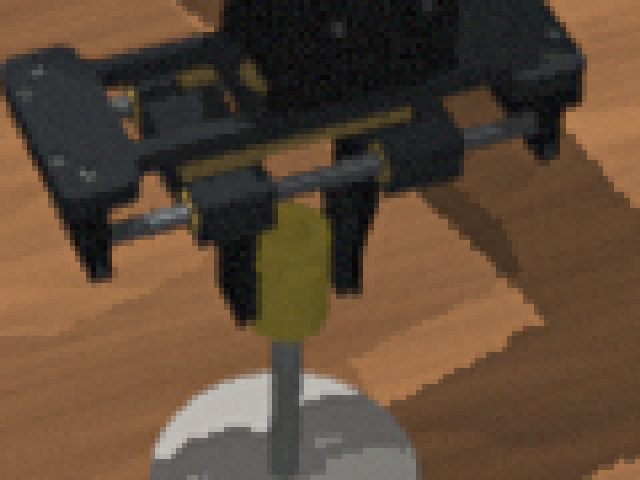

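View pics/wrist4.png

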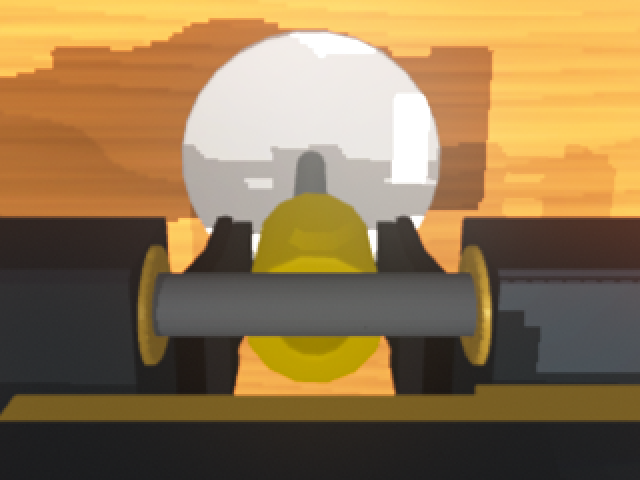

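Run:
```python
from m import *
c=optics.capture("wrist"); s=r.sense(); zb=s["tcp_pos"][2]-.0152
print(s["tcp_pos"],ray(c,(315.5,175.5),.018)-[.055,0,0],ray(c,(317,257),zb)-[.016,0,0])
# disc edge by ellipse on upper arc
H=hsv(c).astype(int); m=((H[...,1]<70)&(H[...,2]>130))
pts=[]
for u in range(256,378,4):
    v=np.where(m[165:230,u])[0]
    if len(v): pts.append(ray(c,(u,165+v[0]-.5),.018)[:2])
pts=np.array(pts); A=np.c_[2*pts,np.ones(len(pts))]; q=np.linalg.lstsq(A,(pts**2).sum(1),rcond=None)[0]; print("disc",q[:2],np.sqrt(q[2]+q[0]**2+q[1]**2),np.std(np.linalg.norm(pts-q[:2],axis=1)))
y=(H[...,0]>20)&(H[...,0]<36)&(H[...,1]>170); y[:,:285]=0;y[:,350:]=0
pts=[]
for u in range(298,338,2):
    v=np.where(y[235:285,u]&(H[235:285,u,2]<200))[0]
    if len(v): pts.append((u,235+v[0]))
print(pts)
```

```text
[ 0.53540443 -0.04262658  0.12859651] [ 0.53114505 -0.04128487  0.018     ] [ 0.53218881 -0.04239508  0.11339651]
disc [ 0.53260138 -0.04096733] 0.05362251564412094 0.00022397998613147812
[(298, np.int64(264)), (300, np.int64(262)), (302, np.int64(261)), (304, np.int64(261)), (306, np.int64(260)), (308, np.int64(259)), (310, np.int64(258)), (312, np.int64(257)), (314, np.int64(258)), (316, np.int64(258)), (318, np.int64(258)), (320, np.int64(258)), (322, np.int64(258)), (324, np.int64(258)), (326, np.int64(259)), (328, np.int64(260)), (330, np.int64(261)), (332, np.int64(263)), (334, np.int64(264)), (336, np.int64(265))]
```

Request:
carry_out:
  commands:
    - [[-0.0005, -0.001, 0.006], [0, 0, 0], 0.02]
    - [[0, 0, 0.01], [0, 0, 0], 0.02]
    - [[0, 0, 0.01], [0, 0, 0], 0.02]

```text
time_s: 6.55
tcp_pos: [0.5359, -0.0414, 0.1038]
ee_rot: [[1.0, 0.002, 0.006], [0.002, -1.0, 0.001], [0.006, -0.001, -1.0]]
wrist_force: [-5.2, -0.2, 3.0]
gripper_width: 0.367
```

Run:
```python
from m import *
go((.535,-.0418,.08))
for n,(x,y,w,h) in dict(scene=(260,160,120,90)).items():
  c=optics.capture(n); cv2.imwrite(f'pics/{n}5.png',cv2.resize(c['img'][y:y+h,x:x+w,::-1],(640,480),interpolation=cv2.INTER_NEAREST))
```

```text
t 6.55 tcp [ 0.5359 -0.0414  0.1038] shift [-0.001   0.0004  0.0238] turn [-0.06 -0.35  0.11] F [-5.2 -0.2  3. ] grip 0.0319
```

View pics/scene5.png

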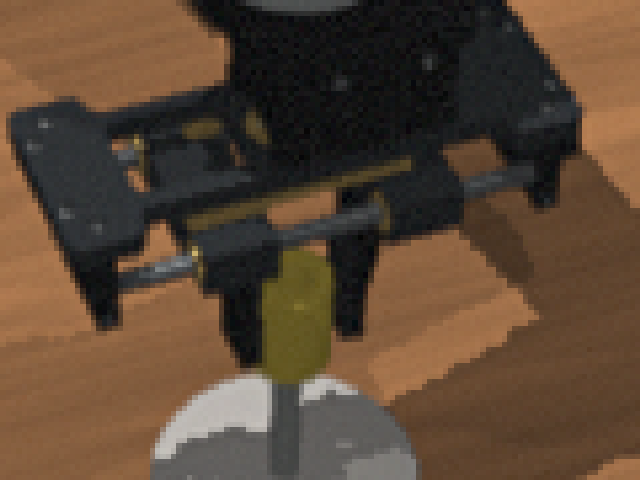

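Request:
carry_out:
  commands:
    - [[-0.002, 0, 0.004], [0, -0.3, 0], 0.02]
    - [[0, 0, 0.01], [0, 0, 0], 0.02]
    - [[0, 0, 0.01], [0, 0, 0], 0.02]

```text
time_s: 6.85
tcp_pos: [0.5337, -0.0411, 0.0768]
ee_rot: [[1.0, 0.002, 0.001], [0.002, -1.0, 0.002], [0.001, -0.002, -1.0]]
wrist_force: [-0.3, 0.0, -0.5]
gripper_width: 0.364
```

Run:
```python
from m import *
go((.534,-.0418,.033))
```

```text
t 6.85 tcp [ 0.5337 -0.0411  0.0768] shift [0.0003 0.0008 0.0438] turn [-0.09 -0.06  0.11] F [-0.3  0.  -0.5] grip 0.0316
```

Free and inserted. Continue down.

Request:
carry_out:
  commands:
    - [[0, 0.0005, 0.012], [0, -0.1, 0], 0.02]
    - [[-0.0003, 0, 0.012], [0, -0.1, 0], 0.02]
    - [[-0.0003, 0, 0.01], [0, -0.1, 0], 0.02]

```text
time_s: 7.1
tcp_pos: [0.5341, -0.0411, 0.0411]
ee_rot: [[1.0, 0.003, -0.001], [0.003, -1.0, 0.002], [-0.001, -0.002, -1.0]]
wrist_force: [-0.1, 0.5, -0.6]
gripper_width: 0.363
```

Run:
```python
from m import *
go((.534,-.0418,.033))
```

```text
t 7.1 tcp [ 0.5341 -0.0411  0.0411] shift [-0.      0.0007  0.0081] turn [-0.12  0.08  0.15] F [-0.1  0.5 -0.6] grip 0.0316
```

Request:
carry_out:
  commands:
    - [[0, 0, 0.005], [0, 0, 0], 0.02]
    - [[0, 0, 0.003], [0, 0, 0], 0.02]

```text
time_s: 7.27
tcp_pos: [0.5336, -0.0412, 0.0325]
ee_rot: [[1.0, 0.004, -0.004], [0.004, -1.0, 0.001], [-0.004, -0.001, -1.0]]
wrist_force: [-11.7, 6.5, 36.8]
gripper_width: 0.364
```

Request:
carry_out:
  commands:
    - [[0, 0, 0.002], [0, 0, 0], 0.02]

```text
time_s: 7.35
tcp_pos: [0.5335, -0.0411, 0.0326]
ee_rot: [[1.0, 0.005, -0.005], [0.005, -1.0, -0.0], [-0.005, 0.0, -1.0]]
wrist_force: [-7.9, 2.5, 23.0]
gripper_width: 0.369
```

Request:
carry_out:
  commands:
    - [[0, 0, -0.001], [0, 0, 0], 0.06]
    - [[0, 0, 0], [0, 0, 0], 0.06]
    - [[0, 0, 0], [0, 0, 0], 0.06]
    - [[0, 0, 0], [0, 0, 0], 0.06]
    - [[0, 0, -0.02], [0, 0, 0], 0.06]
    - [[0, 0, -0.035], [0, 0, 0], 0.06]
    - [[0, 0, -0.04], [0, 0, 0], 0.06]
    - [[0, 0, -0.03], [0, 0, 0], 0.06]

```text
time_s: 8.02
tcp_pos: [0.5302, -0.0417, 0.1561]
ee_rot: [[1.0, 0.004, -0.022], [0.004, -1.0, -0.003], [-0.022, 0.003, -1.0]]
wrist_force: [0.5, 0.7, -0.0]
gripper_width: 0.684
```

Run:
```python
from m import *
go((.558,-.258,.13))
c=optics.capture("scene"); x,y,w,h=240,140,160,120
cv2.imwrite(f'pics/s6.png',cv2.resize(c['img'][y:y+h,x:x+w,::-1],(640,480),interpolation=cv2.INTER_NEAREST))
for P in [(.532,-.042,.063),(.532,-.042,.018),(.532,-.042,.099)]: print(proj(c,P))
```

```text
t 8.02 tcp [ 0.5302 -0.0417  0.1561] shift [0.0274 0.2163 0.0261] turn [0.16 1.24 0.25] F [ 0.5  0.7 -0. ] grip 0.0595
[313.55721118 233.95517518]
[313.25960631 247.71229205]
[313.81022172 222.25948122]
```

View pics/s6.png

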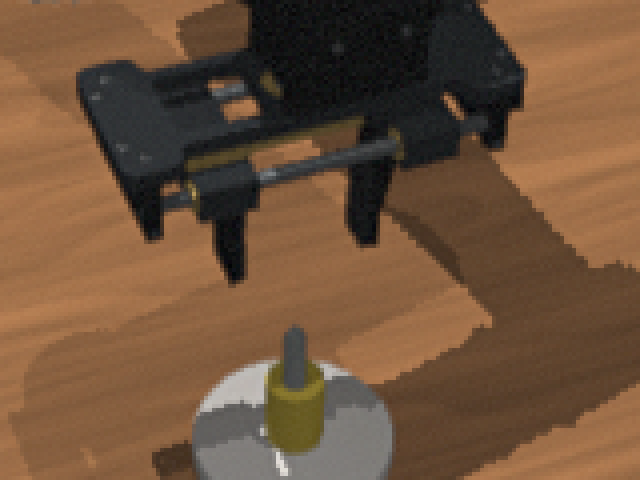

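Request:
carry_out:
  commands:
    - [[0.003, 0.02, 0], [0.1, 0.7, 0.2], 0.06]
    - [[0.004, 0.03, 0.004], [0, 0.5, 0], 0.06]
    - [[0.004, 0.03, 0.004], [0, 0, 0], 0.06]
    - [[0.004, 0.03, 0.004], [0, 0, 0], 0.06]
    - [[0.004, 0.03, 0.004], [0, 0, 0], 0.06]
    - [[0.004, 0.03, 0.004], [0, 0, 0], 0.06]
    - [[0.003, 0.02, 0.004], [0, 0, 0], 0.06]
    - [[0, 0.01, 0], [0, 0, 0], 0.06]
    - [[0, 0.005, 0], [0, 0, 0], 0.06]
    - [[0, 0, 0], [0, 0, 0], 0.06]

```text
time_s: 8.9
tcp_pos: [0.566, -0.254, 0.1393]
ee_rot: [[1.0, 0.006, 0.024], [0.006, -1.0, 0.002], [0.024, -0.002, -1.0]]
wrist_force: [-0.3, 0.7, -0.1]
gripper_width: 0.69
```

Run:
```python
from m import *
go((.558,-.2565,.08))
c=optics.capture("wrist"); cv2.imwrite(f'pics/w7.png',c['img'][...,::-1])
c=optics.capture("scene"); cv2.imwrite(f'pics/s7.png',c['img'][...,::-1])
```

```text
t 8.9 tcp [ 0.566  -0.254   0.1393] shift [-0.0094  0.0026  0.059 ] turn [-0.13 -1.39  0.34] F [-0.3  0.7 -0.1] grip 0.06
```

View pics/w7.png

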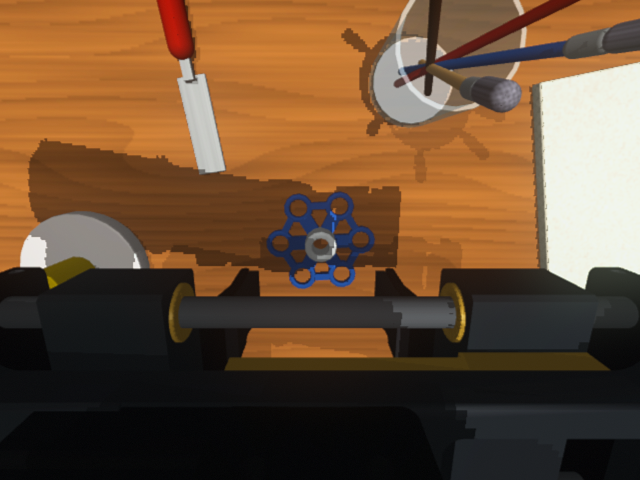

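View pics/s7.png

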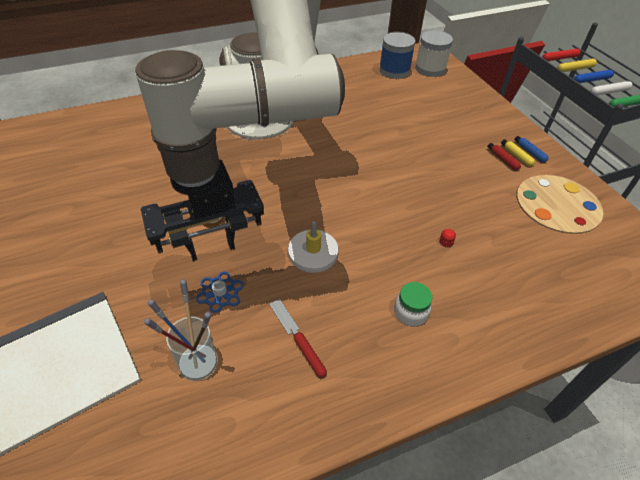

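Request:
carry_out:
  commands:
    - [[-0.006, 0.001, 0.02], [0, -0.8, 0.1], 0.06]
    - [[0, 0, 0.02], [0, 0, 0], 0.06]
    - [[0, 0, 0.005], [0, 0, 0], 0.06]
    - [[0, 0, 0], [0, 0, 0], 0.06]
    - [[0, 0, 0], [0, 0, 0], 0.06]

```text
time_s: 9.42
tcp_pos: [0.563, -0.2483, 0.0972]
ee_rot: [[1.0, 0.014, 0.016], [0.014, -1.0, 0.001], [0.016, -0.001, -1.0]]
wrist_force: [0.3, 0.3, -0.5]
gripper_width: 0.69
```

Run:
```python
from m import *
go((.558,-.2565,.05))
c=optics.capture("wrist"); cv2.imwrite(f'pics/w8.png',c['img'][...,::-1])
try:
  p,a=fit(c,270,200,100,110,lambda h,s,v:(s<60)&(v>140)); print(p,a,ray(c,p,.024))
except Exception as e: print(e)
```

```text
t 9.42 tcp [ 0.563  -0.2483  0.0972] shift [-0.0059  0.0082  0.0471] turn [-0.06 -0.94  0.8 ] F [ 0.3  0.3 -0.5] grip 0.06
[329.69915009 254.94138336] [27.82688332 32.51089096] [ 0.56032094 -0.25748247  0.024     ]
```

View pics/w8.png

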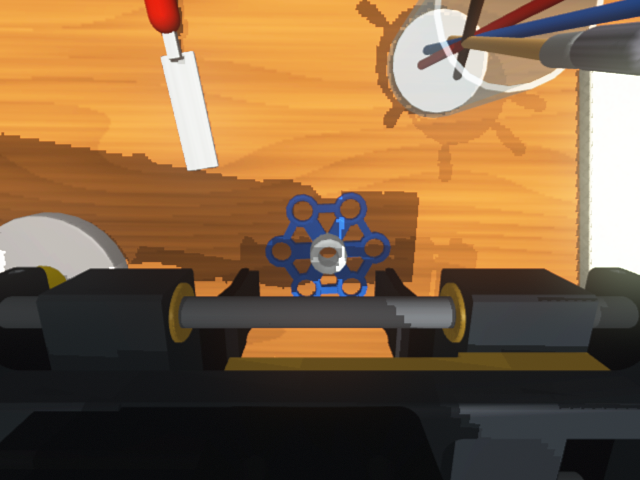

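Request:
carry_out:
  commands:
    - [[-0.004, 0.008, 0.01], [0, -0.7, 0.5], 0.06]
    - [[0, 0, 0.02], [0, 0, 0], 0.06]
    - [[0, 0, 0.01], [0, 0, 0], 0.06]
    - [[0, 0, 0], [0, 0, 0], 0.06]

```text
time_s: 9.8
tcp_pos: [0.5625, -0.2575, 0.06]
ee_rot: [[1.0, 0.006, 0.012], [0.006, -1.0, -0.001], [0.012, 0.002, -1.0]]
wrist_force: [0.1, 0.3, -0.3]
gripper_width: 0.683
```

Run:
```python
from m import *
go((.559,-.257,.012))
```

```text
t 9.8 tcp [ 0.5625 -0.2575  0.06  ] shift [-0.0041 -0.0006  0.0479] turn [ 0.09 -0.69  0.35] F [ 0.1  0.3 -0.3] grip 0.0594
```

Request:
carry_out:
  commands:
    - [[-0.003, 0, 0.01], [0, -0.5, 0.2], 0.06]
    - [[-0.001, 0, 0.015], [0, -0.2, 0], 0.06]
    - [[0, 0, 0.008], [0, 0, 0], 0.06]
    - [[0, 0, 0.003], [0, 0, 0], 0.06]

```text
time_s: 10.13
tcp_pos: [0.5596, -0.259, 0.0237]
ee_rot: [[1.0, 0.002, 0.002], [0.002, -1.0, -0.003], [0.002, 0.003, -1.0]]
wrist_force: [-0.1, 0.3, 0.3]
gripper_width: 0.689
```

Run:
```python
from m import *
go((.559,-.257,.010))
c=optics.capture("wrist"); cv2.imwrite(f'pics/w9.png',c['img'][...,::-1])
c=optics.capture("scene"); cv2.imwrite(f'pics/s9.png',cv2.resize(c['img'][200:320,140:300,::-1],(640,480)))
```

```text
t 10.13 tcp [ 0.5596 -0.259   0.0237] shift [-0.0007 -0.002   0.0137] turn [ 0.17 -0.11  0.09] F [-0.1  0.3  0.3] grip 0.0599
```

View pics/s9.png

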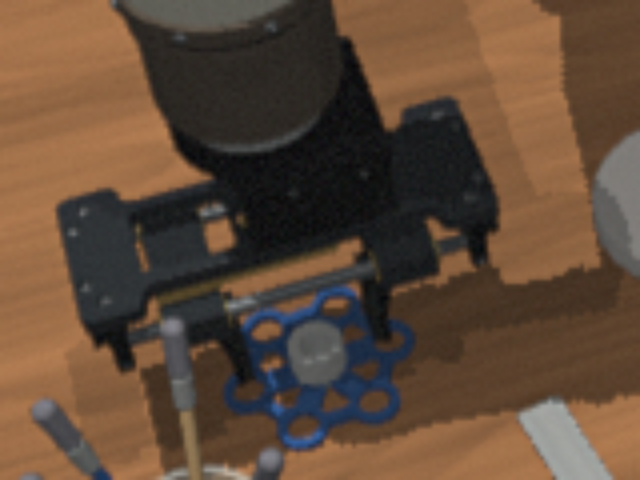

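View pics/w9.png

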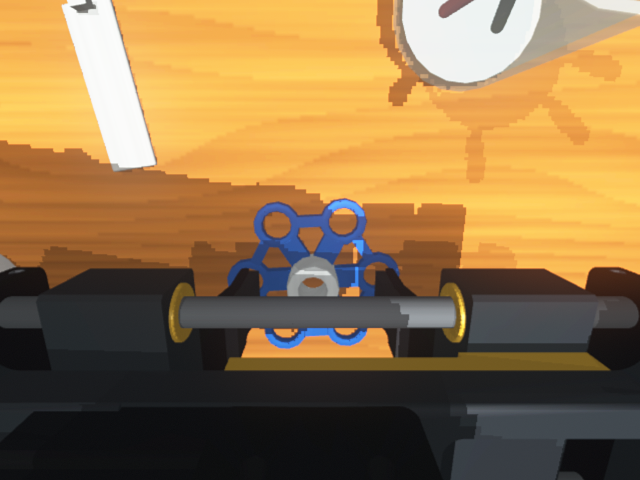

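Run:
```python
from m import *
c=optics.capture("wrist"); print(ray(c,(313,283),.024), r.sense()["tcp_pos"], proj(c,(.5596,-.259,.024)))
H=hsv(c).astype(int); b=(H[...,0]>98)&(H[...,0]<128)&(H[...,1]>110)
print([x for x in blobs(b[190:350,220:410],200)[0]])
```

```text
[ 0.56341777 -0.25658322  0.024     ] [ 0.56032291 -0.25908958  0.02485775] [317.65220451 289.85467155]
[([8, 9, 171, 97, 5340], [92.0, 58.6]), ([46, 138, 100, 20, 977], [94.2, 146.3])]
```

Run:
```python
from m import *
c=optics.capture("wrist"); a=ray(c,(311,199.5),.006); b=ray(c,(311,347.5),.006); print(a,b,(a+b)/2,r.sense()["tcp_pos"])
```

```text
[ 0.60475365 -0.25553735  0.006     ] [ 0.51443402 -0.25531133  0.006     ] [ 0.55959383 -0.25542434  0.006     ] [ 0.56066331 -0.25913003  0.02534214]
```

Request:
carry_out:
  commands:
    - [[-0.001, -0.003, 0.008], [0.1, -0.1, 0], 0.06]
    - [[0, 0, 0.006], [0, 0, 0], 0.06]
    - [[0, 0, 0.001], [0, 0, 0], 0.06]

```text
time_s: 10.58
tcp_pos: [0.5613, -0.2562, 0.0115]
ee_rot: [[1.0, 0.002, 0.007], [0.002, -1.0, -0.003], [0.007, 0.003, -1.0]]
wrist_force: [-0.3, 0.3, -1.3]
gripper_width: 0.69
```

Run:
```python
from m import *
go((.5596,-.2555,.010))
```

```text
t 10.58 tcp [ 0.5613 -0.2562  0.0115] shift [-0.0017 -0.0007  0.0015] turn [ 0.16 -0.43  0.13] F [-0.3  0.3 -1.3] grip 0.0601
```

Request:
carry_out:
  commands:
    - [[-0.0015, 0, 0.002], [0.1, -0.3, 0], 0.06]
    - [[0, 0, 0.0005], [0, -0.1, 0], 0.02]
    - [[0, 0, 0.0005], [0, -0.1, 0], 0.02]
    - [[0, 0, 0.0005], [0, 0, 0], 0.02]
    - [[0, 0, 0.0005], [0, 0, 0], 0.02]
    - [[0, 0, 0.0005], [0, 0, 0], 0.02]
    - [[0, 0, 0.0005], [0, 0, 0], 0.02]
    - [[0, 0, 0], [0, 0, 0], 0.02]

```text
time_s: 11.25
tcp_pos: [0.5603, -0.2562, 0.0066]
ee_rot: [[1.0, 0.003, -0.001], [0.003, -1.0, -0.001], [-0.001, 0.001, -1.0]]
wrist_force: [0.2, -0.1, -1.4]
gripper_width: 0.306
```

Run:
```python
from m import *
go((.5596,-.2555,.010))
c=optics.capture("wrist"); cv2.imwrite(f'pics/w10.png',c['img'][...,::-1])
c=optics.capture("scene"); cv2.imwrite(f'pics/s10.png',cv2.resize(c['img'][200:320,140:300,::-1],(640,480)))
```

```text
t 11.25 tcp [ 0.5603 -0.2562  0.0066] shift [-0.0007 -0.0007 -0.0034] turn [0.08 0.07 0.17] F [ 0.2 -0.1 -1.4] grip 0.0266
```

View pics/w10.png

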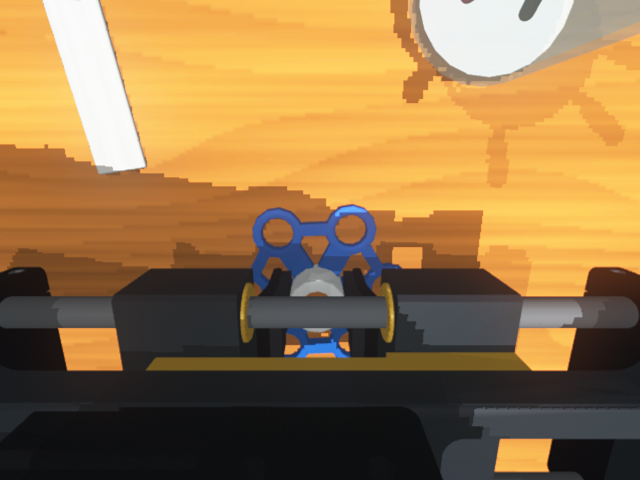

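View pics/s10.png

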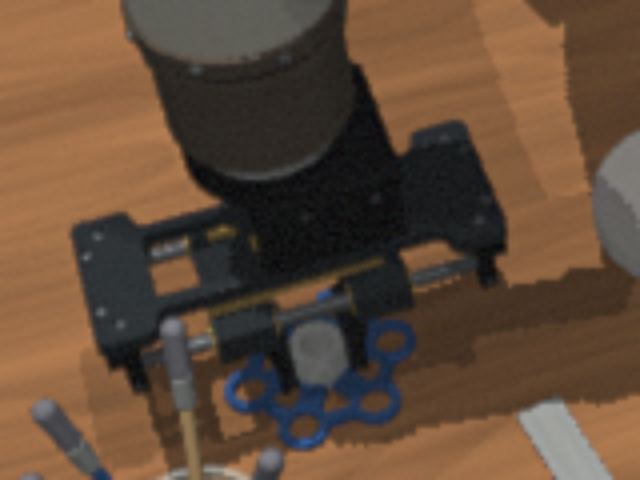

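Request:
carry_out:
  commands:
    - [[0, 0, -0.01], [0, 0, 0], 0.015]
    - [[0, 0, -0.03], [0, 0, 0], 0.015]
    - [[0, 0, -0.04], [0, 0, 0], 0.015]
    - [[0, 0, -0.04], [0, 0, 0], 0.015]
    - [[-0.002, -0.02, -0.01], [0, 0, 0], 0.015]

```text
time_s: 11.77
tcp_pos: [0.5546, -0.2372, 0.1369]
ee_rot: [[1.0, -0.001, -0.016], [-0.001, -1.0, 0.001], [-0.016, -0.001, -1.0]]
wrist_force: [2.4, 0.1, 0.3]
gripper_width: 0.302
```

Run:
```python
from m import *
go((.533,-.042,.135))
c=optics.capture("scene"); cv2.imwrite(f'pics/s11.png',cv2.resize(c['img'][120:280,140:340,::-1],(750,600)))
```

```text
t 11.77 tcp [ 0.5546 -0.2372  0.1369] shift [-0.0218 -0.1952  0.0025] turn [-0.08  0.94 -0.07] F [2.4 0.1 0.3] grip 0.0263
```

View pics/s11.png

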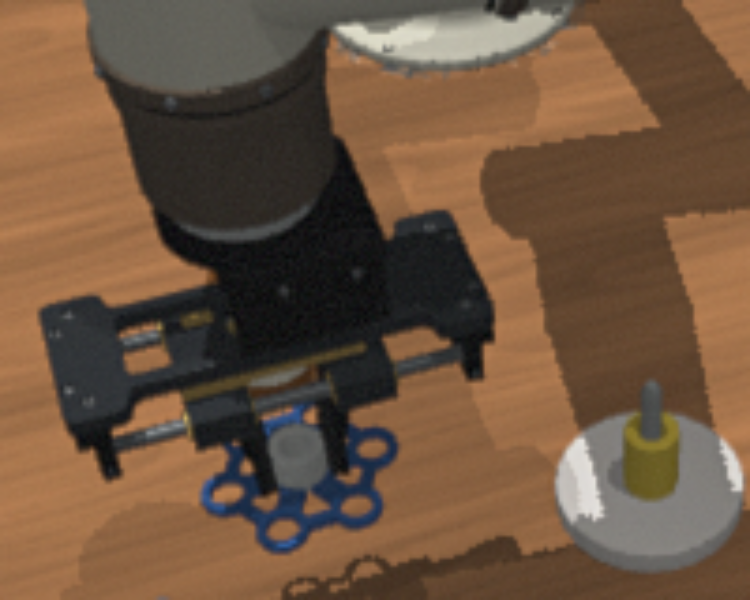

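Carrier is lifted and level. The tube stands on the base.

Request:
carry_out:
  commands:
    - [[-0.003, -0.03, 0], [0, 0.5, 0], 0.015]
    - [[-0.003, -0.03, 0], [0, 0, 0], 0.015]
    - [[-0.003, -0.03, 0], [0, 0, 0], 0.015]
    - [[-0.003, -0.03, 0], [0, 0, 0], 0.015]
    - [[-0.003, -0.025, 0], [0, 0, 0], 0.015]
    - [[-0.002, -0.018, 0], [0, 0, 0], 0.015]
    - [[-0.001, -0.01, 0], [0, 0, 0], 0.015]
    - [[-0.001, -0.005, 0], [0, 0, 0], 0.015]
    - [[0, -0.002, 0], [0, 0, 0], 0.015]
    - [[0, 0, 0], [0, 0, 0], 0.015]

```text
time_s: 12.65
tcp_pos: [0.5313, -0.045, 0.1423]
ee_rot: [[1.0, -0.001, -0.003], [-0.001, -1.0, 0.006], [-0.003, -0.006, -1.0]]
wrist_force: [0.4, -0.2, -1.1]
gripper_width: 0.304
```

Run:
```python
from m import *
go((.533,-.042,.125))
```

```text
t 12.65 tcp [ 0.5313 -0.045   0.1423] shift [ 0.0017 -0.0029  0.0173] turn [-0.33  0.2  -0.05] F [ 0.4 -0.2 -1.1] grip 0.0265
```

Request:
carry_out:
  commands:
    - [[0.001, -0.002, 0.01], [-0.2, 0.1, 0], 0.015]
    - [[0, 0, 0.004], [0, 0, 0], 0.015]
    - [[0, 0, 0], [0, 0, 0], 0.015]

```text
time_s: 12.9
tcp_pos: [0.5328, -0.0452, 0.1281]
ee_rot: [[1.0, -0.004, -0.001], [-0.004, -1.0, 0.002], [-0.001, -0.002, -1.0]]
wrist_force: [-0.0, -0.2, -0.4]
gripper_width: 0.306
```

Run:
```python
from m import *
go((.533,-.042,.125))
for n,(x,y,w,h) in dict(wrist=(160,160,320,240),scene=(240,140,160,120)).items():
  c=optics.capture(n); cv2.imwrite(f'pics/{n}12.png',cv2.resize(c['img'][y:y+h,x:x+w,::-1],(640,480),interpolation=cv2.INTER_NEAREST))
  print(n,proj(c,(.532,-.042,.099)),proj(c,(.532,-.042,.063)))
```

```text
t 12.9 tcp [ 0.5328 -0.0452  0.1281] shift [ 0.0002 -0.0032  0.0032] turn [-0.11  0.07 -0.21] F [-0.  -0.2 -0.4] grip 0.0266
wrist [312.25481254 271.64014895] [312.9422939  253.92266304]
scene [313.81022172 222.25948122] [313.55721118 233.95517518]
```

View pics/scene12.png

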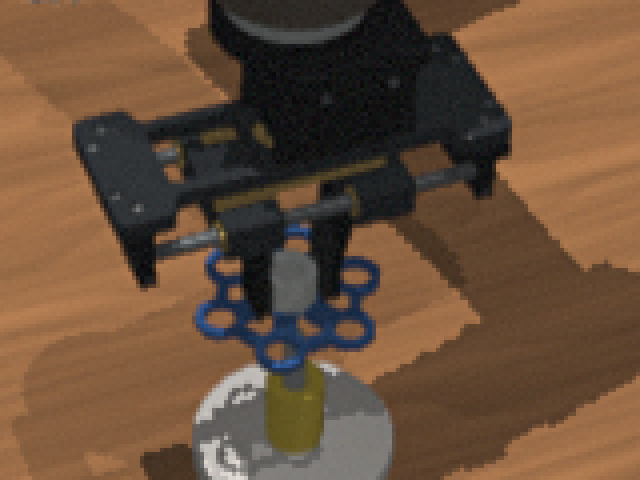

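View pics/wrist12.png

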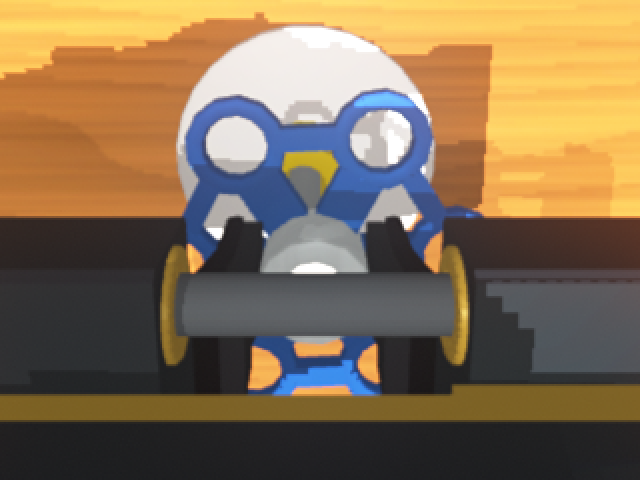

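```bash
cat >> m.py <<'E'
from scipy.optimize import least_squares
def disc(c,u0=230,u1=400,v0=160,v1=215):
    """base disc centre from its far rim in the wrist view, R known 55 mm, rim at z=.018"""
    H=hsv(c).astype(int); m=((H[...,1]<70)&(H[...,2]>130)); p=[]
    for u in range(u0,u1,3):
        v=np.where(m[v0:v1,u])[0]
        if len(v) : p.append(ray(c,(u,v0+v[0]-.5),.018)[:2])
    p=np.array(p)
    q=least_squares(lambda t:np.linalg.norm(p-t,axis=1)-.055,[.53,-.04],loss="soft_l1",f_scale=.001); d=np.linalg.norm(p-q.x,axis=1)-.055
    return q.x,np.median(np.abs(d)),len(p)
E
python3 - <<'E'
from m import *
c=optics.capture("wrist"); s=r.sense()["tcp_pos"]; print(s,"disc",disc(c))
H=hsv(c).astype(int); b=(H[...,0]>98)&(H[...,0]<128)&(H[...,1]>90)
nb=(~b[200:262,245:385]).astype(np.uint8)
for k in blobs(nb,150)[0]: print([k[0][0]+245,k[0][1]+200,*k[0][2:]],k[1][0]+245,k[1][1]+200)
zc=s[2]-.0006
a,bb=ray(c,(278,232),zc),ray(c,(350,229.5),zc); d=bb-a; print(a,bb,np.linalg.norm(d)); n=np.array([d[1],-d[0]])/np.linalg.norm(d); 
n=n if n[0]>0 else -n; print("carrier",(a+bb)[:2]/2-n*.037*np.cos(np.pi/6))
E
```

```text
[ 0.53328033 -0.04498163  0.12892267] disc (array([ 0.5309862 , -0.04110479]), np.float64(0.00031646130657822513), 40)
[245, 200, 140, 62, 2971] 312.6 217.8
[335, 214, 32, 30, 757] 350.4 228.8
[262, 218, 32, 29, 735] 277.5 232.1
[301, 235, 29, 27, 559] 314.7 245.9
[ 0.56390275 -0.02550516  0.12832267] [ 0.56504541 -0.06131431  0.12832267] 0.03582737524011276
carrier [ 0.53244744 -0.0444317 ]
```

Request:
carry_out:
  commands:
    - [[-0.0015, -0.003, 0.004], [-0.1, 0, -0.1], 0.015]
    - [[0, 0, 0.004], [0, 0, 0], 0.015]
    - [[0, 0, 0.002], [0, 0, 0], 0.015]

```text
time_s: 13.3
tcp_pos: [0.5326, -0.0424, 0.1194]
ee_rot: [[1.0, -0.003, 0.003], [-0.003, -1.0, 0.001], [0.003, -0.001, -1.0]]
wrist_force: [-0.7, -0.2, -1.8]
gripper_width: 0.304
```

```bash
cat >> m.py <<'E'
def carr(c,zo=.0006):
    s=r.sense()["tcp_pos"]; H=hsv(c).astype(int); b=(H[...,0]>98)&(H[...,0]<128)&(H[...,1]>90)
    k=[k[1] for k in blobs((~b[195:265,245:385]).astype(np.uint8),150)[0] if 500<k[0][4]<1100 and k[0][1]>2 and abs(k[1][0]-70)>20]
    L=min(k); Rr=max(k); zc=s[2]-zo
    a,bb=ray(c,np.add(L,[245,195]),zc),ray(c,np.add(Rr,[245,195]),zc); d=bb-a; n=np.array([d[1],-d[0]])/np.linalg.norm(d); n=n if n[0]>0 else -n
    l=np.linalg.norm(d); return (a+bb)[:2]/2-n*.032, l
E
python3 - <<'E'
from m import *
go((.5317,-.0415,.11))
c=optics.capture("wrist"); print(disc(c),carr(c))
for n,(x,y,w,h) in dict(scene=(240,140,160,120)).items():
  c=optics.capture(n); cv2.imwrite(f'pics/{n}13.png',cv2.resize(c['img'][y:y+h,x:x+w,::-1],(640,480),interpolation=cv2.INTER_NEAREST))
E
```

```text
t 13.3 tcp [ 0.5326 -0.0424  0.1194] shift [-0.0009 -0.0009  0.0094] turn [-0.04 -0.17 -0.17] F [-0.7 -0.2 -1.8] grip 0.0264
(array([ 0.53090803, -0.04096122]), np.float64(0.00021648588612192127), 41) (array([ 0.5320038 , -0.04202323]), np.float64(0.03645200451512465))
```

View pics/scene13.png

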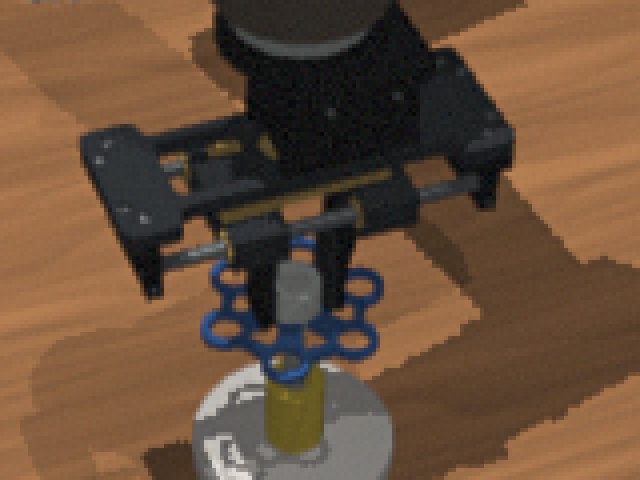

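Request:
carry_out:
  commands:
    - [[-0.001, -0.001, 0.004], [0, -0.15, -0.1], 0.015]
    - [[0, 0, 0.006], [0, 0, 0], 0.015]
    - [[-0.0003, 0, 0.005], [0, 0, 0], 0.015]

```text
time_s: 13.65
tcp_pos: [0.5321, -0.0411, 0.1044]
ee_rot: [[1.0, -0.001, 0.002], [-0.001, -1.0, 0.001], [0.002, -0.001, -1.0]]
wrist_force: [-0.4, 0.7, -1.1]
gripper_width: 0.303
```

Run:
```python
from m import *
go((.5317,-.0415,.07))
c=optics.capture("wrist"); print(disc(c),carr(c))
```

```text
t 13.65 tcp [ 0.5321 -0.0411  0.1044] shift [-0.0005  0.0004  0.0344] turn [-0.05 -0.14 -0.03] F [-0.4  0.7 -1.1] grip 0.0264
(array([ 0.53100316, -0.04094907]), np.float64(0.0003061423541840455), 43) (array([ 0.53126593, -0.04061573]), np.float64(0.03667635213375112))
```

Request:
carry_out:
  commands:
    - [[-0.0005, 0.0003, 0.005], [0, -0.1, 0], 0.015]
    - [[-0.0003, 0, 0.006], [0, -0.05, 0], 0.015]

```text
time_s: 13.87
tcp_pos: [0.5309, -0.0414, 0.092]
ee_rot: [[1.0, -0.0, -0.001], [-0.0, -1.0, 0.001], [-0.001, -0.001, -1.0]]
wrist_force: [0.1, 0.2, -1.3]
gripper_width: 0.304
```

Run:
```python
from m import *
go((.5317,-.0415,.07))
c=optics.capture("wrist"); print(disc(c),carr(c))
```

```text
t 13.87 tcp [ 0.5309 -0.0414  0.092 ] shift [0.0008 0.0001 0.022 ] turn [-0.04  0.07 -0.02] F [ 0.1  0.2 -1.3] grip 0.0265
(array([ 0.53096316, -0.04092175]), np.float64(0.00031548405801016394), 45) (array([ 0.53015141, -0.04095883]), np.float64(0.03657967801314857))
```

Request:
carry_out:
  commands:
    - [[0.0006, 0, 0.008], [0, 0, 0], 0.015]
    - [[0, 0, 0.006], [0, 0, 0], 0.015]

```text
time_s: 14.08
tcp_pos: [0.5321, -0.0413, 0.0764]
ee_rot: [[1.0, -0.0, -0.0], [-0.0, -1.0, 0.001], [-0.0, -0.001, -1.0]]
wrist_force: [-0.2, -0.4, -1.2]
gripper_width: 0.304
```

Run:
```python
from m import *
go((.5315,-.0415,.0696))
```

```text
t 14.08 tcp [ 0.5321 -0.0413  0.0764] shift [-0.0006  0.0002  0.0068] turn [-0.05  0.02 -0.02] F [-0.2 -0.4 -1.2] grip 0.0265
```

Request:
carry_out:
  commands:
    - [[-0.0003, 0, 0.004], [0, 0, 0], 0.015]
    - [[0, 0, 0.002], [0, 0, 0], 0.015]

```text
time_s: 14.25
tcp_pos: [0.5313, -0.0416, 0.0694]
ee_rot: [[1.0, 0.0, -0.003], [0.0, -1.0, -0.0], [-0.003, 0.0, -1.0]]
wrist_force: [-5.5, 2.7, 20.5]
gripper_width: 0.307
```

Request:
carry_out:
  commands:
    - [[0, 0, 0.0015], [0, 0, 0], 0.015]

```text
time_s: 14.33
tcp_pos: [0.5314, -0.0416, 0.0694]
ee_rot: [[1.0, 0.001, -0.003], [0.001, -1.0, -0.001], [-0.003, 0.001, -1.0]]
wrist_force: [-6.4, 2.9, 20.0]
gripper_width: 0.306
```

Request:
carry_out:
  commands:
    - [[0, 0, -0.0005], [0, 0, 0], 0.06]
    - [[0, 0, 0], [0, 0, 0], 0.06]
    - [[0, 0, 0], [0, 0, 0], 0.06]
    - [[0, 0, 0], [0, 0, 0], 0.06]
    - [[0, 0, 0], [0, 0, 0], 0.06]
    - [[0, 0, -0.015], [0, 0, 0], 0.06]
    - [[0, 0, -0.03], [0, 0, 0], 0.06]
    - [[0, 0, -0.03], [0, 0, 0], 0.06]
    - [[0, 0, -0.01], [0, 0, 0], 0.06]

```text
time_s: 15.08
tcp_pos: [0.5291, -0.0422, 0.1538]
ee_rot: [[1.0, 0.001, -0.014], [0.001, -1.0, -0.004], [-0.014, 0.004, -1.0]]
wrist_force: [0.7, -0.6, 0.0]
gripper_width: 0.687
```

Run:
```python
from m import *
go((.608,.25,.12))
for n,(x,y,w,h) in dict(scene=(240,140,160,120)).items():
  c=optics.capture(n); cv2.imwrite(f'pics/{n}14.png',cv2.resize(c['img'][y:y+h,x:x+w,::-1],(640,480),interpolation=cv2.INTER_NEAREST))
```

```text
t 15.08 tcp [ 0.5291 -0.0422  0.1538] shift [ 0.0797 -0.2922  0.0317] turn [0.21 0.78 0.07] F [ 0.7 -0.6  0. ] grip 0.0598
```

View pics/scene14.png

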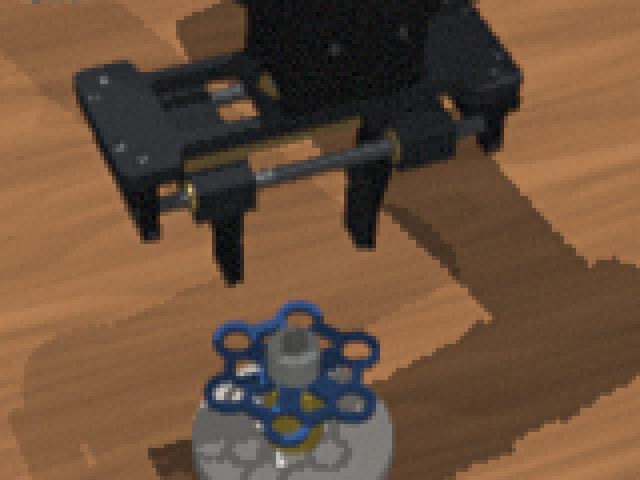

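Carrier is level on the tube. Next is the knob.

Request:
carry_out:
  commands:
    - [[0.005, -0.02, 0], [0.1, 0.4, 0], 0.06]
    - [[0.008, -0.03, 0.003], [0, 0, 0], 0.06]
    - [[0.008, -0.03, 0.003], [0, 0, 0], 0.06]
    - [[0.008, -0.03, 0.003], [0, 0, 0], 0.06]
    - [[0.008, -0.03, 0.003], [0, 0, 0], 0.06]
    - [[0.008, -0.03, 0.003], [0, 0, 0], 0.06]
    - [[0.008, -0.03, 0.003], [0, 0, 0], 0.06]
    - [[0.008, -0.03, 0.003], [0, 0, 0], 0.06]
    - [[0.006, -0.022, 0.003], [0, 0, 0], 0.06]
    - [[0.004, -0.012, 0], [0, 0, 0], 0.06]
    - [[0.002, -0.006, 0], [0, 0, 0], 0.06]
    - [[0, 0, 0], [0, 0, 0], 0.06]

```text
time_s: 16.13
tcp_pos: [0.6014, 0.2371, 0.1179]
ee_rot: [[1.0, -0.006, -0.016], [-0.006, -1.0, -0.006], [-0.016, 0.006, -1.0]]
wrist_force: [0.5, -0.2, -0.5]
gripper_width: 0.689
```

Run:
```python
from m import *
go((.609,.2505,.08))
```

```text
t 16.13 tcp [0.6014 0.2371 0.1179] shift [ 0.0081 -0.0136  0.0377] turn [ 0.33  0.89 -0.35] F [ 0.5 -0.2 -0.5] grip 0.0599
```

Request:
carry_out:
  commands:
    - [[0.005, -0.008, 0.01], [0.2, 0.5, -0.2], 0.06]
    - [[0.002, -0.003, 0.01], [0, 0.2, 0], 0.06]
    - [[0, 0, 0.005], [0, 0, 0], 0.06]
    - [[0, 0, 0], [0, 0, 0], 0.06]

```text
time_s: 16.47
tcp_pos: [0.6073, 0.244, 0.0912]
ee_rot: [[1.0, -0.006, -0.006], [-0.006, -1.0, -0.004], [-0.006, 0.004, -1.0]]
wrist_force: [-0.4, 0.4, 0.4]
gripper_width: 0.687
```

Run:
```python
from m import *
go((.609,.2505,.06))
c=optics.capture("wrist"); cv2.imwrite(f'pics/w15.png',c['img'][...,::-1])
try:
  H=hsv(c).astype(int); b=((H[...,0]<8)|(H[...,0]>172))&(H[...,1]>190); print(blobs(b,200)[0])
except Exception as e: print(e)
```

```text
t 16.47 tcp [0.6073 0.244  0.0912] shift [ 0.0018 -0.0066  0.0311] turn [ 0.21  0.32 -0.35] F [-0.4  0.4  0.4] grip 0.0598
[([284, 221, 45, 50, 1750], [306.3, 246.0])]
```

View pics/w15.png

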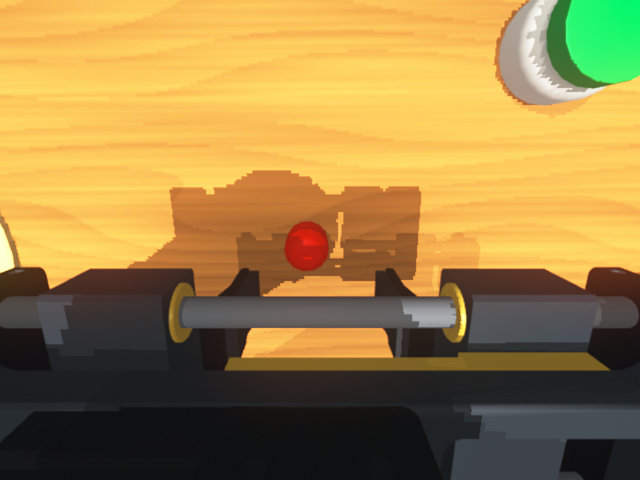

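Knob is in the wrist view at (306,246), just ahead of the jaws.

Run:
```python
from m import *
c=optics.capture("wrist"); print(ray(c,(306.3,221),0)-[.016,0,0], ray(c,(306.3,248),.02), r.sense()["tcp_pos"])
```

```text
[0.60870576 0.25191659 0.        ] [0.60891576 0.25164073 0.02      ] [0.60798382 0.24432639 0.09238656]
```

Request:
carry_out:
  commands:
    - [[0.001, -0.006, 0.01], [0.1, 0.2, -0.2], 0.06]
    - [[0, -0.001, 0.02], [0, 0, 0], 0.06]
    - [[0, 0, 0.02], [0, 0, 0], 0.06]
    - [[0, 0, 0.01], [0, 0, 0], 0.06]

```text
time_s: 16.9
tcp_pos: [0.6128, 0.2526, 0.0356]
ee_rot: [[1.0, -0.003, 0.011], [-0.004, -1.0, 0.006], [0.011, -0.006, -1.0]]
wrist_force: [0.1, 0.3, -0.4]
gripper_width: 0.691
```

Run:
```python
from m import *
go((.609,.2515,.006))
```

```text
t 16.9 tcp [0.6128 0.2526 0.0356] shift [-0.0041  0.0013  0.0295] turn [-0.34 -0.63 -0.2 ] F [ 0.1  0.3 -0.4] grip 0.0601
```

Request:
carry_out:
  commands:
    - [[-0.003, 0.001, 0.008], [-0.2, -0.4, -0.1], 0.06]
    - [[-0.001, 0, 0.01], [-0.1, -0.2, 0], 0.06]
    - [[0, 0, 0.004], [0, 0, 0], 0.06]
    - [[0, 0, 0.001], [0, 0, 0], 0.06]

```text
time_s: 17.23
tcp_pos: [0.6078, 0.2511, 0.0089]
ee_rot: [[1.0, -0.002, -0.003], [-0.002, -1.0, -0.001], [-0.003, 0.001, -1.0]]
wrist_force: [0.7, 0.4, 0.2]
gripper_width: 0.693
```

Run:
```python
from m import *
go((.609,.2515,.006))
```

```text
t 17.23 tcp [0.6078 0.2511 0.0089] shift [ 0.0012 -0.0004  0.0029] turn [ 0.08  0.15 -0.1 ] F [0.7 0.4 0.2] grip 0.0603
```

Request:
carry_out:
  commands:
    - [[0.001, 0, 0.003], [0, 0.1, 0], 0.06]
    - [[0, 0, 0], [0, 0, 0], 0.02]
    - [[0, 0, 0], [0, 0, 0], 0.02]
    - [[0, 0, 0.0005], [0, 0, 0], 0.02]
    - [[0, 0, 0], [0, 0, 0], 0.02]
    - [[0, 0, 0.0005], [0, 0, 0], 0.02]
    - [[0, 0, 0], [0, 0, 0], 0.02]
    - [[0, 0, 0], [0, 0, 0], 0.02]

```text
time_s: 17.9
tcp_pos: [0.6108, 0.2523, 0.0074]
ee_rot: [[1.0, -0.001, 0.004], [-0.001, -1.0, 0.002], [0.004, -0.002, -1.0]]
wrist_force: [0.7, 0.5, 0.3]
gripper_width: 0.355
```

Run:
```python
from m import *
go((.609,.2515,.006))
c=optics.capture("wrist"); cv2.imwrite(f'pics/w16.png',c['img'][...,::-1])
H=hsv(c).astype(int); b=((H[...,0]<8)|(H[...,0]>172))&(H[...,1]>190); k=blobs(b,100)[0]; print(k)
print(ray(c,(k[0][1][0],k[0][0][1]),0)-[.016,0,0])
```

```text
t 17.9 tcp [0.6108 0.2523 0.0074] shift [-0.0018  0.0008  0.0014] turn [-0.09 -0.24 -0.07] F [0.7 0.5 0.3] grip 0.0309
[([286, 260, 63, 36, 1770], [316.7, 280.2]), ([293, 329, 48, 10, 351], [316.5, 332.6])]
[0.6085635  0.25270209 0.        ]
```

View pics/w16.png

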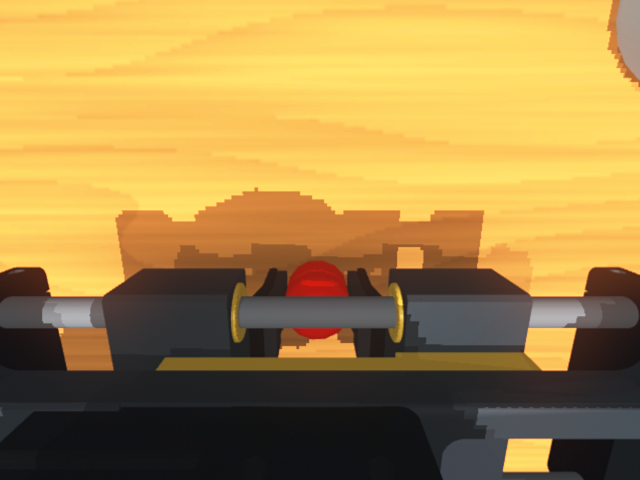

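Request:
carry_out:
  commands:
    - [[0, 0, -0.02], [0, 0, 0], 0.02]
    - [[0, 0, -0.04], [0, 0, 0], 0.02]
    - [[0, 0, -0.04], [0, 0, 0], 0.02]
    - [[-0.006, 0.025, -0.03], [0, 0, 0], 0.02]
    - [[-0.008, 0.03, 0], [0, 0, 0], 0.02]
    - [[-0.008, 0.03, 0], [0, 0, 0], 0.02]
    - [[-0.008, 0.03, 0], [0, 0, 0], 0.02]
    - [[-0.008, 0.03, 0], [0, 0, 0], 0.02]
    - [[-0.008, 0.03, 0], [0, 0, 0], 0.02]
    - [[-0.008, 0.03, 0], [0, 0, 0], 0.02]

```text
time_s: 18.78
tcp_pos: [0.5561, 0.045, 0.1437]
ee_rot: [[1.0, 0.009, 0.008], [0.009, -1.0, 0.001], [0.008, -0.001, -1.0]]
wrist_force: [0.4, 0.0, -0.3]
gripper_width: 0.353
```

Run:
```python
from m import *
go((.5332,-.0415,.14))
```

```text
t 18.78 tcp [0.5561 0.045  0.1437] shift [-0.0237  0.0863  0.0034] turn [-0.05 -0.48  0.49] F [ 0.4  0.  -0.3] grip 0.0307
```

Request:
carry_out:
  commands:
    - [[-0.007, 0.025, 0], [0, -0.2, 0.2], 0.02]
    - [[-0.007, 0.022, 0], [0, -0.1, 0], 0.02]
    - [[-0.005, 0.015, 0], [0, 0, 0], 0.02]
    - [[-0.003, 0.009, 0], [0, 0, 0], 0.02]
    - [[-0.001, 0.004, 0], [0, 0, 0], 0.02]
    - [[0, 0, 0], [0, 0, 0], 0.02]

```text
time_s: 19.28
tcp_pos: [0.5288, -0.0389, 0.1445]
ee_rot: [[1.0, -0.002, 0.003], [-0.002, -1.0, 0.001], [0.003, -0.001, -1.0]]
wrist_force: [0.1, 0.6, 0.1]
gripper_width: 0.356
```

Run:
```python
from m import *
go((.5332,-.0415,.13))
c=optics.capture("wrist"); print(disc(c))
for n,(x,y,w,h) in dict(wrist=(160,160,320,240),scene=(240,140,160,120)).items():
  c=optics.capture(n); cv2.imwrite(f'pics/{n}17.png',cv2.resize(c['img'][y:y+h,x:x+w,::-1],(640,480),interpolation=cv2.INTER_NEAREST))
```

```text
t 19.28 tcp [ 0.5288 -0.0389  0.1445] shift [0.0044 0.0026 0.0145] turn [-0.07 -0.15 -0.12] F [0.1 0.6 0.1] grip 0.031
(array([ 0.53088064, -0.04110872]), np.float64(0.0002544637014780769), 40)
```

View pics/scene17.png

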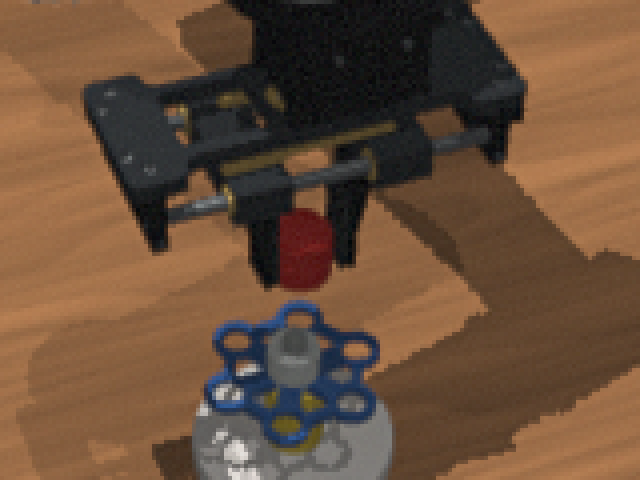

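View pics/wrist17.png

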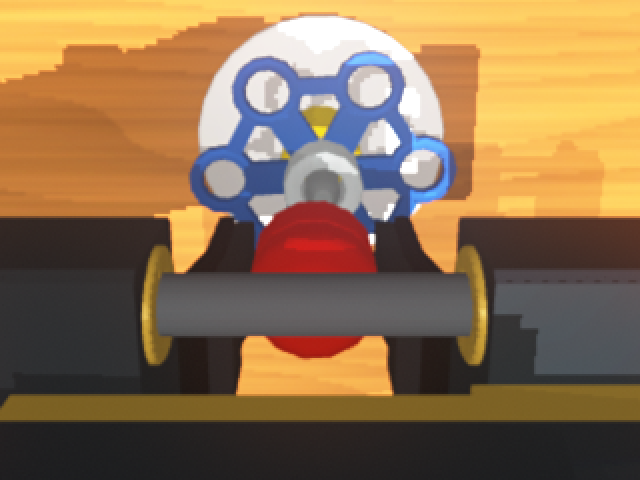

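Request:
carry_out:
  commands:
    - [[0.0035, 0.002, 0.006], [0, -0.1, 0], 0.02]
    - [[0, 0, 0.006], [0, 0, 0], 0.02]
    - [[0, 0, 0.003], [0, 0, 0], 0.02]

```text
time_s: 19.68
tcp_pos: [0.5349, -0.0375, 0.1288]
ee_rot: [[1.0, 0.003, 0.003], [0.003, -1.0, 0.002], [0.003, -0.002, -1.0]]
wrist_force: [-0.3, 0.4, 0.1]
gripper_width: 0.355
```

```bash
cat >> m.py <<'E'
def knob(c,zo=.0074):
    s=r.sense()["tcp_pos"]; H=hsv(c).astype(int); b=((H[...,0]<8)|(H[...,0]>172))&(H[...,1]>190); k=blobs(b[:,270:365],100)[0]; k=max(k,key=lambda q:q[0][4])
    u=270+k[1][0]; return ray(c,(u,k[0][1]-.5),s[2]-zo)-[.016,0,0],u,k[0][1]
E
python3 - <<'E'
from m import *
go((.5332,-.0415,.12))
c=optics.capture("wrist"); print(disc(c),knob(c))
for n,(x,y,w,h) in dict(wrist=(160,160,320,240),scene=(240,140,160,120)).items():
  c=optics.capture(n); cv2.imwrite(f'pics/{n}18.png',cv2.resize(c['img'][y:y+h,x:x+w,::-1],(640,480),interpolation=cv2.INTER_NEAREST))
E
```

```text
t 19.68 tcp [ 0.5349 -0.0375  0.1288] shift [-0.0018  0.004   0.0088] turn [-0.1  -0.19  0.19] F [-0.3  0.4  0.1] grip 0.0309
(array([ 0.53096893, -0.04089447]), np.float64(0.00022479611246191758), 40) (array([ 0.52942964, -0.0364374 ,  0.1208249 ]), 315.6, 266)
```

View pics/scene18.png

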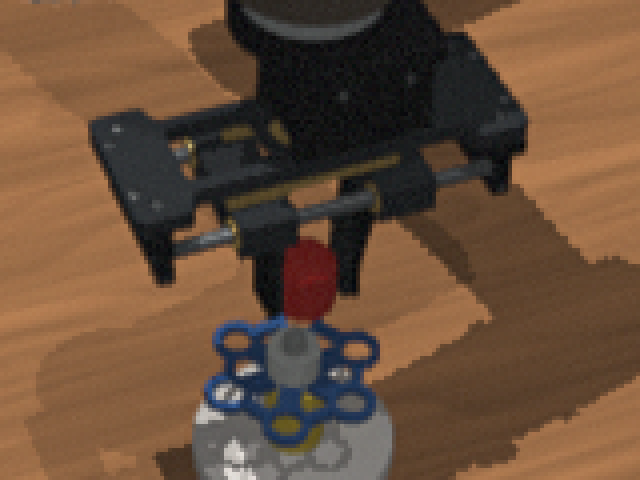

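View pics/wrist18.png

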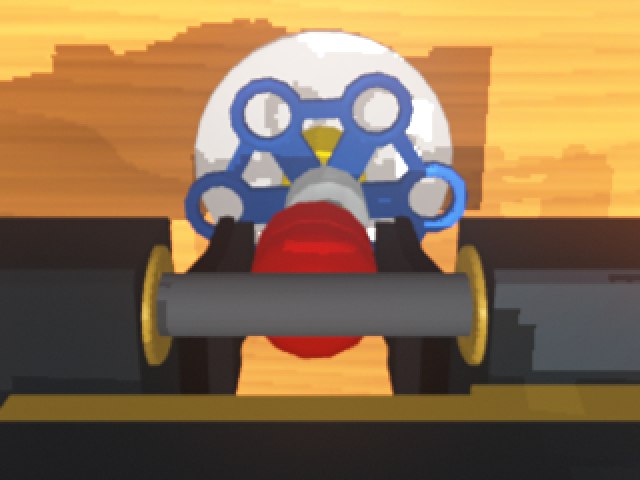

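Request:
carry_out:
  commands:
    - [[-0.001, 0.0035, 0.003], [0, -0.1, 0.1], 0.02]
    - [[0, 0, 0.003], [0, 0, 0], 0.02]
    - [[0, 0, 0.002], [0, 0, 0], 0.02]

```text
time_s: 20.08
tcp_pos: [0.5343, -0.0413, 0.1211]
ee_rot: [[1.0, 0.002, 0.003], [0.002, -1.0, 0.001], [0.003, -0.001, -1.0]]
wrist_force: [0.2, 0.1, -0.9]
gripper_width: 0.354
```

Run:
```python
from m import *
go((.5332,-.0415,.11))
for n,(x,y,w,h) in dict(wrist=(160,160,320,240),scene=(240,140,160,120)).items():
  c=optics.capture(n); cv2.imwrite(f'pics/{n}19.png',cv2.resize(c['img'][y:y+h,x:x+w,::-1],(640,480),interpolation=cv2.INTER_NEAREST))
```

```text
t 20.08 tcp [ 0.5343 -0.0413  0.1211] shift [-0.0011  0.0002  0.0111] turn [-0.08 -0.15  0.11] F [ 0.2  0.1 -0.9] grip 0.0308
```

View pics/scene19.png

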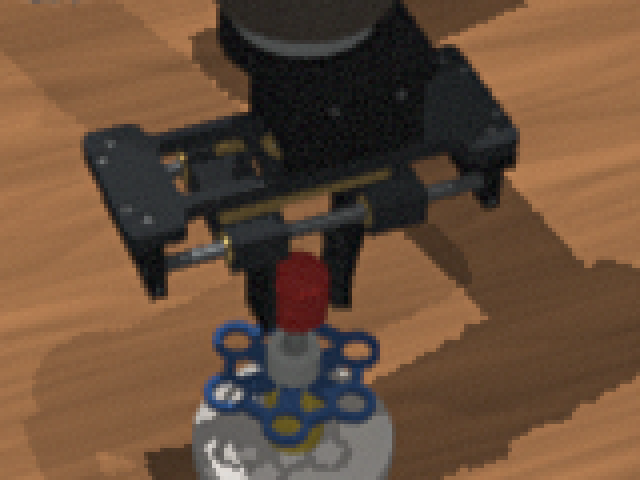

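View pics/wrist19.png

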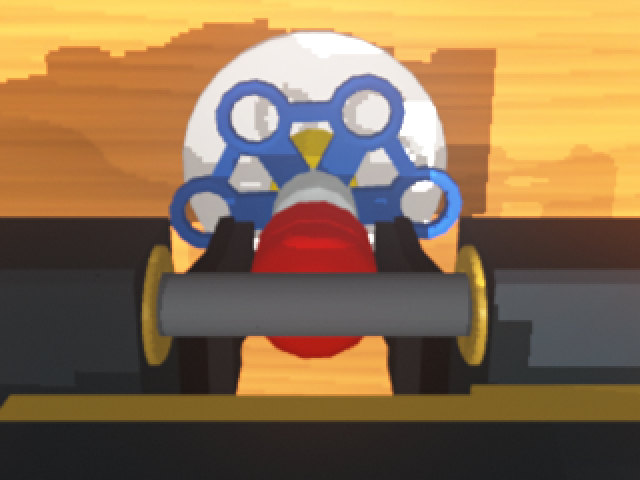

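Request:
carry_out:
  commands:
    - [[-0.001, 0, 0.005], [0, -0.1, 0.1], 0.02]
    - [[0, 0, 0.006], [0, 0, 0], 0.02]
    - [[-0.0003, 0, 0.005], [0, 0, 0], 0.02]

```text
time_s: 20.43
tcp_pos: [0.5336, -0.0413, 0.1051]
ee_rot: [[1.0, -0.0, 0.003], [-0.0, -1.0, 0.002], [0.003, -0.002, -1.0]]
wrist_force: [-0.7, 0.1, -0.9]
gripper_width: 0.355
```

Run:
```python
from m import *
go((.5332,-.0415,.0944))
```

```text
t 20.43 tcp [ 0.5336 -0.0413  0.1051] shift [-0.0004  0.0002  0.0107] turn [-0.1  -0.18 -0.  ] F [-0.7  0.1 -0.9] grip 0.0309
```

Knob bottom is at about 98 mm, at the tip, with no force. Continue.

Request:
carry_out:
  commands:
    - [[-0.0005, 0, 0.004], [0, -0.1, 0], 0.02]
    - [[-0.0002, 0, 0.004], [0, -0.1, 0], 0.02]

```text
time_s: 20.6
tcp_pos: [0.5323, -0.0413, 0.0956]
ee_rot: [[1.0, -0.0, -0.002], [-0.0, -1.0, 0.002], [-0.002, -0.002, -1.0]]
wrist_force: [-1.2, -0.2, -1.2]
gripper_width: 0.354
```

Request:
carry_out:
  commands:
    - [[0, 0, 0.003], [0, 0, 0], 0.02]

```text
time_s: 20.68
tcp_pos: [0.5333, -0.0415, 0.0938]
ee_rot: [[1.0, 0.001, -0.0], [0.001, -1.0, 0.0], [-0.0, -0.0, -1.0]]
wrist_force: [-4.3, 1.5, 24.6]
gripper_width: 0.357
```

Contact at TCP 93.8 mm, which puts the knob underside at about 86.5 mm. Pressing lightly once more, then releasing.

Request:
carry_out:
  commands:
    - [[0, 0, 0.001], [0, 0, 0], 0.02]
    - [[0, 0, 0], [0, 0, 0], 0.06]
    - [[0, 0, 0], [0, 0, 0], 0.06]
    - [[0, 0, 0], [0, 0, 0], 0.06]
    - [[0, 0, 0], [0, 0, 0], 0.06]
    - [[0, 0, 0], [0, 0, 0], 0.06]
    - [[0, 0, -0.015], [0, 0, 0], 0.06]
    - [[0, 0, -0.03], [0, 0, 0], 0.06]
    - [[0, 0, -0.03], [0, 0, 0], 0.06]
    - [[0, -0.02, -0.02], [0, 0, 0], 0.06]
    - [[0, -0.03, -0.01], [0, 0, 0], 0.06]
    - [[0, -0.03, 0], [0, 0, 0], 0.06]

```text
time_s: 21.68
tcp_pos: [0.5325, 0.0363, 0.2001]
ee_rot: [[1.0, -0.006, -0.007], [-0.006, -1.0, -0.001], [-0.007, 0.001, -1.0]]
wrist_force: [0.7, -0.2, -0.2]
gripper_width: 0.687
```

Request:
carry_out:
  commands:
    - [[0, -0.03, 0], [0, 0, 0], 0.06]
    - [[0, -0.03, 0], [0, 0, 0], 0.06]
    - [[0, -0.03, 0], [0, 0, 0], 0.06]
    - [[0, -0.03, 0], [0, 0, 0], 0.06]
    - [[0, -0.01, 0], [0, 0, 0], 0.06]
    - [[0, 0, 0], [0, 0, 0], 0.06]
    - [[0, 0, 0], [0, 0, 0], 0.06]

```text
time_s: 22.27
tcp_pos: [0.533, 0.1766, 0.2008]
ee_rot: [[1.0, -0.002, -0.004], [-0.002, -1.0, 0.001], [-0.004, -0.001, -1.0]]
wrist_force: [0.2, 0.0, -0.3]
gripper_width: 0.691
```

Run:
```python
from m import *
go((.53,.1,.2))
for n,(x,y,w,h) in dict(top=(260,190,160,120),scene=(240,160,160,120)).items():
  c=optics.capture(n); cv2.imwrite(f'pics/{n}20f.png',c['img'][...,::-1]); cv2.imwrite(f'pics/{n}20.png',cv2.resize(c['img'][y:y+h,x:x+w,::-1],(640,480),interpolation=cv2.INTER_NEAREST))
  for z in (.123,.114,.087,.063): print(n,z,(proj(c,(.5308,-.0425,z))-[x,y])*4)
```

```text
t 22.27 tcp [0.533  0.1766 0.2008] shift [-0.0029  0.0766  0.0008] turn [-0.04  0.21 -0.12] F [ 0.2  0.  -0.3] grip 0.0601
top 0.123 [314.66359171 231.96203025]
top 0.114 [314.90466022 234.28552395]
top 0.087 [315.59835052 240.97152793]
top 0.063 [316.18025791 246.58013336]
scene 0.123 [294.13477256 215.0212526 ]
scene 0.114 [293.87961754 227.41580773]
scene 0.087 [293.13527208 263.57355579]
scene 0.063 [292.49902585 294.48021426]
```

View pics/scene20.png

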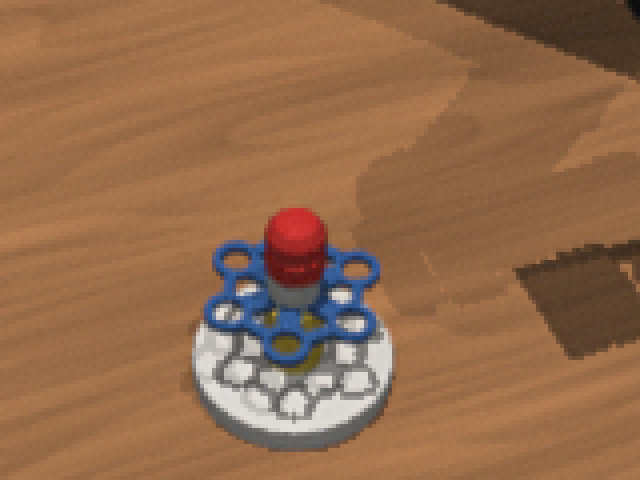

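View pics/top20.png

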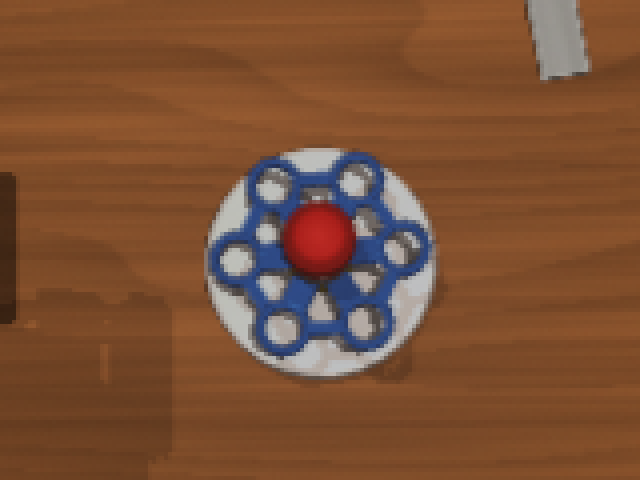

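View pics/scene20f.png

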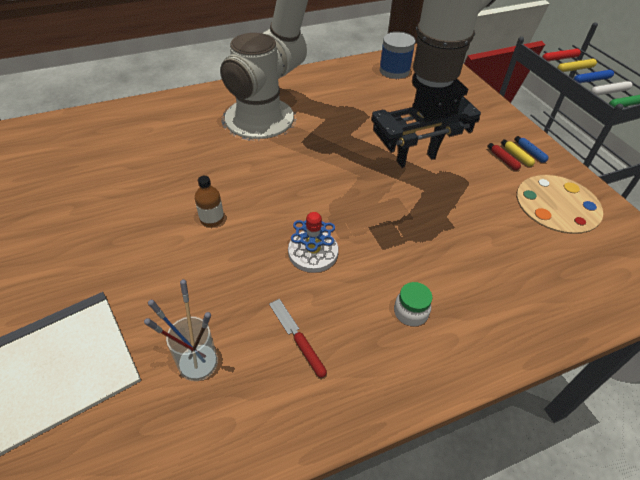

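```bash
python3 -c "
from station import workorder,r
print(workorder.finish_job()); print(r.sense()['time_s'])"
```

```text
the job is handed in; nothing more can be done
None
the job is handed in; nothing more can be done
```

The brush stand is assembled on the post: yellow tube down on the base, blue carrier collar-up on the tube, red knob on the collar. I handed the job in after about 22 s of the 62 s allowed. `finish_job()` gives no verdict, so the result rests on the checks below.

- **Seating:** Each part came down to a clear upward contact force of about 20–37 N. From the tool height at contact, the tube's lower end was at about 17.5 mm (home 18), the carrier's underside at about 63 mm (home 63), and the knob's underside at about 86.5 mm (home 87).
- **Final pictures:** In the scene and top views the stack looks upright and centred. The knob is within about 1 mm of the post's axis, judged by eye against the base disc.
- **Release and bystanders:** The gripper was open and about 0.2 m away from the stand. In the final pictures the jar, bottle, tub and palette knife look where they were at the start; I compared them by eye and did not measure them again.

Some readings disagreed:
- **Camera and arm positions:** These differed by 1–3 mm, so I lined up each part on the wrist view relative to the base.
- **Tube insertion:** The tube rubbed the post once, at about 5 N sideways. I corrected it by 2 mm.
- **Gripper opening:** It read slightly under size on the collar (26.6 mm for 28) and on the knob (31 mm for 32), but both were held firmly.

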